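Load the door-sensor rail and hang up the basket

ROBOT

A 6-joint arm with a two-finger parallel gripper is mounted at the origin on the work surface. World frame = base frame: x ahead of the robot, y to its left, z up, the work surface at z = 0. Lengths are in m, angles in rad, forces in N, time in s.
With the tool pointing down it reaches from about 0.375 to 0.9 m from the base axis. Payload 3.1 kg.
Tool frame: the origin (TCP) lies on the centre line of the jaws, within the pads' length; the fingertips stand robot.tip_reach ahead of it and the grasp point (between the pads) is the TCP (robot.tip_reach is the distance from the TCP to the fingertips, in m); z points along the fingers, y is the direction in which the jaws open and shut (so a half turn about z gives the same grasp; the last joint's range is limited). The gripper opens to 87 mm and grips with 3 to 60 N. Pads are 19 mm wide; open, the fingers measure 117 mm over their backs; the gripper's body (75 mm by 190 mm) begins 51 mm behind the grasp point.
Start: joints at [0.982, 0.527, 1.433, -0, 1.181, -0.178], TCP at [0.25, 0.573, 0.242] pointing down, gripper open.
Joint ranges: [-3.08, 3.08], [-0.75, 2.2], [0.22, 2.44], [-1.43, 4.57], [0, 2.65], [-2.85, 2.85]. Speed limits (rad/s): [2.79, 2.79, 3.14, 3.14, 3.14, 3.14].

INTERFACE

Orientations are given as a unit quaternion [x, y, z, w].
In Python, from rig import telemetry, viewer, robot gives the robot as it stands. The module is installed in compiled form; this text tells all that it offers.
- The arm moves only by the tool step_arm, never from a script. Its argument "targets" is a list of rows, each an object of numbers: "dx", "dy", "dz": the shift along the tool's x, y, z in m; "rx", "ry", "rz": the turn, a rotation vector about the tool's x, y, z in degrees. In form: [{"dx": .., "dy": .., "dz": .., "rx": .., "ry": .., "rz": ..}, ...]. A call has exactly 5 rows; each row is the pose to reach, as a shift and turn from the pose measured when the call began, along the tool's axes at that moment; what a row does not reach only later rows make up. A row lasts 1/8 s, in which the tool goes at most 62.5 mm and 10.7 degrees, less where a joint would pass 70% of its speed; a pose out of reach is approached as far as the arm can. A call with a gripper value outside its range is refused whole. "gripper" is the opening, from 0 (shut) to 1 (fully open), set as the call begins (left out, the last holds). The fingers move at their own pace and stop on an object; "force" is the grip in N (left out, the last holds). Time passes only in rows, so rows that repeat a pose let the fingers close, or fill a call up. It gives the time, the measured TCP pose, the force and the opening at its end, in the units of the state.
- telemetry.get_obs(): the state, without advancing time (a new reading comes with each control period).
- viewer.camera(name): name is "side" or "top"; returns a dict with "img" (384x512x3 uint8, blue, green, red), "depth" (384x512 float32, m along the optical axis (not along the pixel's ray), 0 where there is no reading), "K" (3x3 intrinsics, pixels), "R" (3x3) and "t" (3): a world point X has camera coordinates R X + t. Camera axes: x right, y down, z forward; pixel columns grow to the right and rows downward; lengths in m; the calibration is good to about 2 mm. A picture is of the moment at which its call begins.
- robot.hand_in(): hands the job in, once; it reports no verdict.
The state is a dict: "time": time; "q": joint angles; "joint_velocities": joint speeds; "joint_torque": joint torques, N m; "position": TCP position; "tool_rot": TCP orientation; "ft_force": force on the tool from outside, world axes, zero at the start; "moment": the same for the moment, N m; "grip_width": finger opening in m.
Only numpy, scipy, OpenCV 4.12 (cv2) and the standard library are available. Lean on these libraries where they do the work, as an engineer would, in place of code of your own. Each camera call takes 0.05 s, during which the arm holds its last target.

TASK

Put every white sensor, those in the yellow basket and those lying on the bench, into the tilted aluminium rail: slide each in from the raised red mouth with its black flange under the rail's lips and its amber lens facing downhill, so that they all stand against one another, the lowest against the red stop. When all are in, hang the empty basket by its handle bar on the red two-pronged hook so that it hangs level and still, with the bar across both prongs. Leave the small steel cup where it stands.

Things in the scene. Friction and masses are not known exactly. Their poses are not given: they have to be found in the camera images.
- sensor1_mid (a point): White door sensor on a black flange, 42 mm tall, 60 g: flange 40 (x) x 36 (y) x 5 mm, housing above it 34 (x) x 20 (y) mm, gripped across y. Point: its middle, 21 mm above the underside. +x points out of the end with the round amber lens (amber stripe across the top at that end), -x to a black cable stub; z up. Starts in the basket.
- sensor2_mid (a point): White door sensor on a black flange, 42 mm tall, 60 g: flange 40 (x) x 36 (y) x 5 mm, housing above it 34 (x) x 20 (y) mm, gripped across y. Point: its middle, 21 mm above the underside. +x points out of the end with the round amber lens (amber stripe across the top at that end), -x to a black cable stub; z up. Starts in the basket.
- sensor3_mid (a point): White door sensor on a black flange, 42 mm tall, 60 g: flange 40 (x) x 36 (y) x 5 mm, housing above it 34 (x) x 20 (y) mm, gripped across y. Point: its middle, 21 mm above the underside. +x points out of the end with the round amber lens (amber stripe across the top at that end), -x to a black cable stub; z up. Starts upright on the bench.
- sensor4_mid (a point): White door sensor on a black flange, 42 mm tall, 60 g: flange 40 (x) x 36 (y) x 5 mm, housing above it 34 (x) x 20 (y) mm, gripped across y. Point: its middle, 21 mm above the underside. +x points out of the end with the round amber lens (amber stripe across the top at that end), -x to a black cable stub; z up. Starts upright on the bench.
- sensor5_mid (a point): White door sensor on a black flange, 42 mm tall, 60 g: flange 40 (x) x 36 (y) x 5 mm, housing above it 34 (x) x 20 (y) mm, gripped across y. Point: its middle, 21 mm above the underside. +x points out of the end with the round amber lens (amber stripe across the top at that end), -x to a black cable stub; z up. Starts upright on the bench.
- rail: Aluminium track tilted 25 degrees on a stand. Origin: on its floor, centre line, at the inner face of the red lower stop. x points uphill along the track, y across, z square to its floor. Slick: a sensor let go slides down by itself. Sensors stand 40 mm apart in it; five fill x = 0 to 200 mm. The stop, side walls and lips are all 10.5 mm high above the floor.
- rail_mouth (a point): On the track's floor at x = 210 mm of the rail's frame, where the lips begin. Below it, the track is a slotted tube: 39.5 mm wide inside, 7.5 mm from floor to underside of the lips, which are 3 mm thick; the slot between the lips is 25 mm wide and the housings stand up through it, so they can be held or pushed along.
- rail_lead (a point): On the track's floor at x = 243 mm of the rail's frame: middle of the open lead-in (x = 210 to 275 mm), which has no lips and red side walls 10.5 mm high that flare from 39.5 to about 56 mm apart. A sensor is set down here, then slid down under the lips.
- basket_bar (a point): Middle of the yellow basket's handle bar: round, 10 mm thick, 147 mm long along the basket's y, level, fixed on an upright at the middle of each long side. Basket 180 (x) x 150 (y) mm, walls 22 mm high, floor 3 mm, about 0.3 kg; the bar's centre line is 80 mm above its underside. z up. Sensors in it stand about 46 mm to either side of the bar along x.
- hook: Stand with a two-pronged red hook. Origin on the bench below the middle of the saddle; x points to the upright board (its front 140 mm from the saddle), z up. Two round prongs 8 mm thick at y = +40 and -40 mm come from the board at 180 mm height, slope down to the saddle and turn up to tips at x = -28 mm, 170 mm high at the top.
- hook_saddle (a point): Where the middle of the basket's bar comes to rest, 159 mm above the bench, in the level saddle of the prongs (x = -12 to 12 mm of the hook's frame, prong centre lines 150 mm high), bar along the hook's y. The basket comes in from the hook's -x side, the prongs passing under its bar and over its end wall.
- cup: Bystander: small steel cup, 52 mm wide, 40 mm tall, standing among the sensors. Origin under its centre.
Not all that is in view belongs to the job. Leave any pink look-alike of the part that bears sensor1_mid alone.

How it is judged:
On the way, in this order (a step that is already met when the one before it is completed fails the run):
1. all the sensors are in the rail, lens downhill, against one another and the stop (x of sensor1_mid in the frame of rail between 0.012 and 0.19 m and y of sensor1_mid in the frame of rail between -0.006 and 0.006 m and z of sensor1_mid in the frame of rail between 0.016 and 0.027 m and angle between each of sensor1_mid, sensor2_mid, sensor3_mid, sensor4_mid, sensor5_mid's own x axis and vertical above 1.85 rad and angle between each of sensor1_mid, sensor2_mid, sensor3_mid, sensor4_mid, sensor5_mid's own z axis and vertical below 0.6 rad and (x of sensor1_mid in the frame of rail below 0.026 m or distance between sensor1_mid and sensor2_mid below 0.046 m or distance between sensor1_mid and sensor3_mid below 0.046 m or distance between sensor1_mid and sensor4_mid below 0.046 m or distance between sensor1_mid and sensor5_mid below 0.046 m) and x of sensor2_mid in the frame of rail between 0.012 and 0.19 m and y of sensor2_mid in the frame of rail between -0.006 and 0.006 m and z of sensor2_mid in the frame of rail between 0.016 and 0.027 m and (x of sensor2_mid in the frame of rail below 0.026 m or distance between sensor2_mid and sensor1_mid below 0.046 m or distance between sensor2_mid and sensor3_mid below 0.046 m or distance between sensor2_mid and sensor4_mid below 0.046 m or distance between sensor2_mid and sensor5_mid below 0.046 m) and x of sensor3_mid in the frame of rail between 0.012 and 0.19 m and y of sensor3_mid in the frame of rail between -0.006 and 0.006 m and z of sensor3_mid in the frame of rail between 0.016 and 0.027 m and (x of sensor3_mid in the frame of rail below 0.026 m or distance between sensor3_mid and sensor1_mid below 0.046 m or distance between sensor3_mid and sensor2_mid below 0.046 m or distance between sensor3_mid and sensor4_mid below 0.046 m or distance between sensor3_mid and sensor5_mid below 0.046 m) and x of sensor4_mid in the frame of rail between 0.012 and 0.19 m and y of sensor4_mid in the frame of rail between -0.006 and 0.006 m and z of sensor4_mid in the frame of rail between 0.016 and 0.027 m and (x of sensor4_mid in the frame of rail below 0.026 m or distance between sensor4_mid and sensor1_mid below 0.046 m or distance between sensor4_mid and sensor2_mid below 0.046 m or distance between sensor4_mid and sensor3_mid below 0.046 m or distance between sensor4_mid and sensor5_mid below 0.046 m) and x of sensor5_mid in the frame of rail between 0.012 and 0.19 m and y of sensor5_mid in the frame of rail between -0.006 and 0.006 m and z of sensor5_mid in the frame of rail between 0.016 and 0.027 m and (x of sensor5_mid in the frame of rail below 0.026 m or distance between sensor5_mid and sensor1_mid below 0.046 m or distance between sensor5_mid and sensor2_mid below 0.046 m or distance between sensor5_mid and sensor3_mid below 0.046 m or distance between sensor5_mid and sensor4_mid below 0.046 m) and x of any of sensor1_mid, sensor2_mid, sensor3_mid, sensor4_mid, sensor5_mid in the frame of rail below 0.026 m), for 0.3 s.
2. the basket's bar lies across both prongs of the hook (x of basket_bar in the frame of hook between -0.025 and 0.045 m and y of basket_bar in the frame of hook between -0.025 and 0.025 m and z of basket_bar in the frame of hook between 0.15 and 0.176 m and angle between basket_bar's own z axis and vertical below 0.25 rad), for 0.3 s.
At the end, for the whole second after the job is handed in: Each sensor present: in the rail, flange under the lips, lens downhill, 46 mm or less from the next or at the stop; the lowest within 6 mm of the stop. Basket at rest, bar 150-176 mm high over both prongs, 25 mm before to 45 mm behind the saddle, 25 mm sideways, tilt under 0.25 rad (all of step 1 and all of step 2 and linear speed of basket below 0.03 m/s); the robot touches nothing.
It fails at once if the steel cup is pushed aside by more than 5 cm or knocked over (distance of cup from where it was at the start of the episode above 0.05 m or angle between cup's own z axis and vertical above 0.7 rad).
Of sensor2, sensor3, sensor4, sensor5 only 2 to 4 are there at a start; the rules pass over those that are not, and their reading is None.
At some moment in a run one of sensor3, sensor4, sensor5, basket may be knocked a few centimetres aside while the robot is not near it.
Once in a run the grip may slacken for a moment while it holds something.
It also fails if it takes over 210 s, if anything falls off the work surface, if the arm or the gripper's body presses on something with over 40 N, if the wrist force passes 120 N, or if a joint passes its speed limit or range.

## Working session

There is one attempt and no reset: what is moved stays moved. The work goes in short steps, Python scripts to look and compute and a tool call to move; the robot and the scene stay as the last step left them, time stands still between calls to the robot, and variables do not carry over. Pictures are saved under pics/ and viewed, and the job is handed in when it is done.

Besides the shell and the picture viewer there is one more tool, called after "Request:" as a command line: name --argument value ..., lists and objects as JSON in quotes. step_arm: Moves the arm, as the interface text tells. Its arguments: {"type":"object","properties":{"targets":{"type":"array"},"gripper":{"type":"number"},"force":{"type":"number"}},"required":["targets"]}

```bash
mkdir -p pics; ls
python3 - <<'E'
from rig import telemetry, viewer, robot
import cv2,numpy as np
o=telemetry.get_obs();print(o['time'],o['position'],o['tool_rot'],o['grip_width'],robot.tip_reach)
for n in('top','side'):
    c=viewer.camera(n);cv2.imwrite(f'pics/{n}0.png',c['img']);np.savez(f'{n}0.npz',**c)
    print(n,c['K'].tolist(),c['R'].round(4).tolist(),c['t'].round(4).tolist(),(-c['R'].T@c['t']).round(3))
E
```

```text
pics
0.0 [0.24917064 0.57242783 0.24056994] [ 2.03957661e-01  9.78979099e-01 -1.01741848e-03 -4.00897041e-04] 0.08691021502281733 0.019
top [[457.7644188914366, 0.0, 255.12015907838665], [0.0, 457.7644188914366, 189.6074445126004], [0.0, 0.0, 1.0]] [[-0.0181, -0.9998, 0.0059], [-0.9702, 0.0162, -0.2417], [0.2415, -0.0101, -0.9703]] [0.0005, 0.5459, 1.1151] [0.26  0.003 1.214]
side [[411.6085787055471, 0.0, 260.28913352050233], [0.0, 411.6085787055471, 188.42708621290706], [0.0, 0.0, 1.0]] [[0.7405, -0.6719, -0.0146], [-0.3523, -0.3696, -0.8598], [0.5724, 0.6418, -0.5104]] [-0.3679, 0.2898, 0.9799] [-0.186 -0.769  0.744]
```

View pics/top0.png

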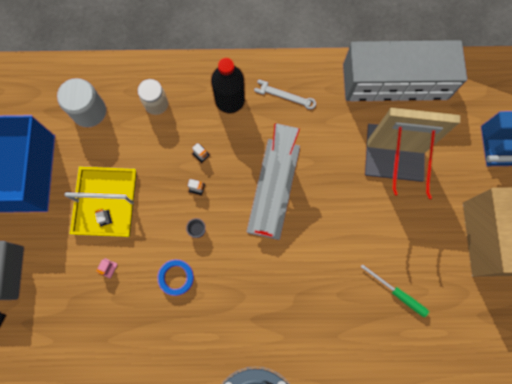

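View pics/side0.png

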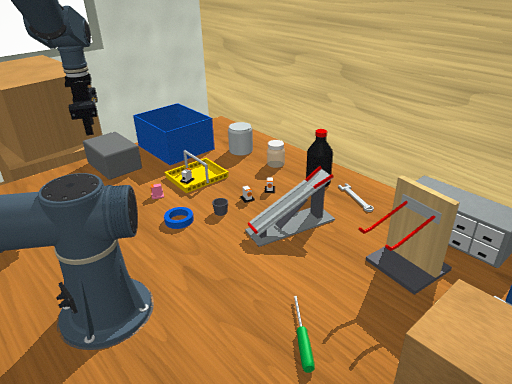

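Run:
```python
import cv2,numpy as np
a=cv2.imread('pics/top0.png');b=cv2.imread('pics/side0.png')
x=cv2.resize(a[135:290,55:225],None,fx=4.5,fy=3.8*4.5/3.8,interpolation=cv2.INTER_CUBIC)
x=x[:600]
cv2.imwrite('pics/c1.png',cv2.resize(a[135:290,55:225],(640,584),interpolation=cv2.INTER_CUBIC))
cv2.imwrite('pics/c2.png',cv2.resize(a[90:250,230:470],(800,533),interpolation=cv2.INTER_CUBIC))
cv2.imwrite('pics/c3.png',cv2.resize(b[140:260,130:340],(800,457),interpolation=cv2.INTER_CUBIC))
```

```text
(no output)
```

View pics/c1.png

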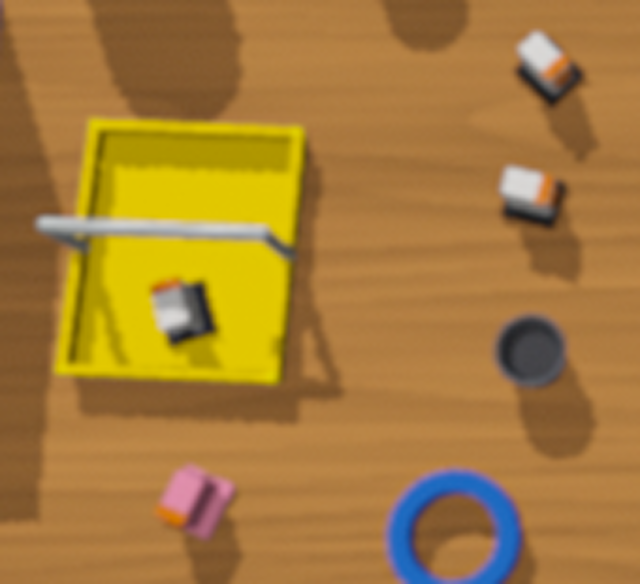

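View pics/c2.png

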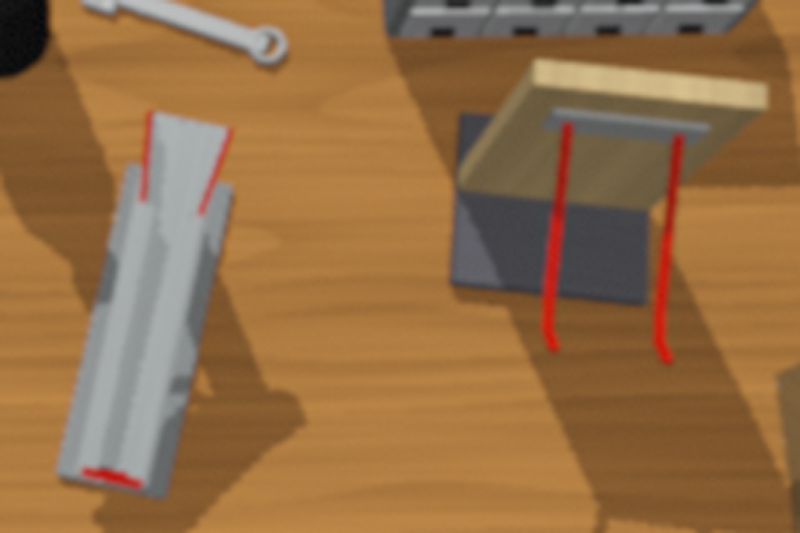

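View pics/c3.png

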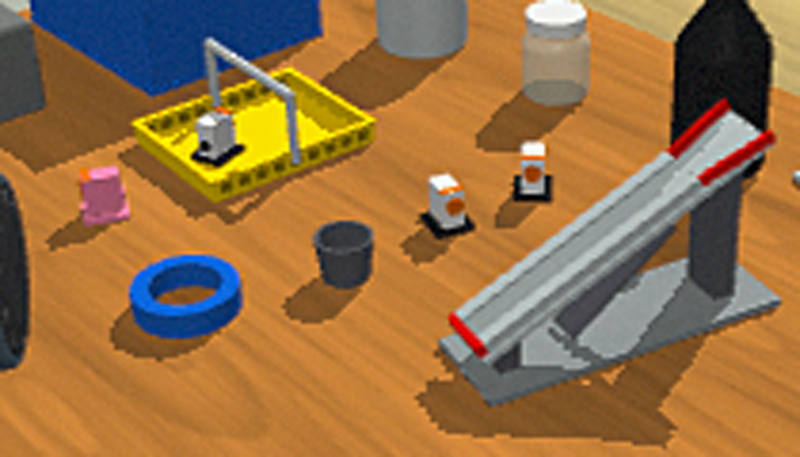

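```bash
cat > h.py <<'E'
import cv2,numpy as np
from scipy.spatial.transform import Rotation as Rot
def cam(n,tag=None):
    from rig import viewer
    c=viewer.camera(n)
    if tag: cv2.imwrite(f'pics/{n}_{tag}.png',c['img'])
    return c
def world(c):
    K=c['K'];d=c['depth'];v,u=np.mgrid[:d.shape[0],:d.shape[1]]
    P=np.stack([(u-K[0,2])/K[0,0]*d,(v-K[1,2])/K[1,1]*d,d],-1)
    return (P-c['t'])@c['R']
def ray(c,uv,z):
    uv=np.atleast_2d(uv).astype(float);K=c['K']
    D=np.c_[(uv[:,0]-K[0,2])/K[0,0],(uv[:,1]-K[1,2])/K[1,1],np.ones(len(uv))]@c['R']
    o=-c['R'].T@c['t']
    return o+D*((z-o[2])/D[:,2])[:,None]
def proj(c,X):
    p=(np.atleast_2d(X)@c['R'].T+c['t'])@c['K'].T
    return p[:,:2]/p[:,2:]
def sensors(c,ztop=0.042,roi=None):
    """white+amber tops within pixel roi (u0,v0,u1,v1)"""
    u0,v0,u1,v1=roi
    hsv=cv2.cvtColor(c['img'],cv2.COLOR_BGR2HSV).astype(int)
    W=world(c)
    H,S,V=hsv[...,0],hsv[...,1],hsv[...,2]
    top=np.abs(W[...,2]-ztop)<0.006
    m=np.zeros(top.shape,bool);m[v0:v1,u0:u1]=True
    white=m&(S<70)&(V>120)&top
    amb=m&(H>4)&(H<16)&(S>150)&(V>150)&top
    a=white|amb
    pts=ray(c,np.argwhere(a)[:,::-1],ztop)[:,:2]
    r=cv2.minAreaRect((pts*1000).astype(np.float32))
    ap=ray(c,np.argwhere(amb)[:,::-1],ztop)[:,:2].mean(0)
    wp=ray(c,np.argwhere(white)[:,::-1],ztop)[:,:2].mean(0)
    (cx,cy),(w,h),an=r
    an=np.radians(an if w>h else an+90)
    d=ap-wp
    if d@[np.cos(an),np.sin(an)]<0: an+=np.pi
    return np.array([cx,cy])/1000,pts.mean(0),(w,h),np.degrees((an+np.pi)%(2*np.pi)-np.pi),np.degrees(np.arctan2(d[1],d[0])),a.sum(),W[a][:,2].mean()
E
python3 - <<'E'
from h import *
c=dict(np.load('top0.npz'));
for nm,roi,z in (('s_a',(188,140,215,165),.042),('s_b',(184,175,210,200),.042),('bask',(90,203,116,230),.045)):
    print(nm,*sensors(c,z,roi))
W=world(c)
for p in [(263,233),(285,135),(280,150),(270,190),(197,228),(400,190),(430,190),(395,140),(98,196),(60,240)]: print(p,W[p[1],p[0]].round(4))
hsv=cv2.cvtColor(c['img'],cv2.COLOR_BGR2HSV)
red=((hsv[...,0]<4)|(hsv[...,0]>175))&(hsv[...,1]>170)&(hsv[...,2]>100)
n,l,st,ce=cv2.connectedComponentsWithStats(red.astype(np.uint8),connectivity=8)
for i in range(1,n):
    if st[i,4]>5: 
        P=W[l==i]; print(st[i],ce[i].round(1),P.min(0).round(3),P.max(0).round(3),P.mean(0).round(4))
E
```

```text
s_a [0.66600031 0.13871162] [0.66682336 0.1394567 ] (32.14857482910156, 19.307832717895508) -136.5495452880859 -134.44242661098767 80 0.04296466269532553
s_b [0.56977588 0.14951123] [0.57027389 0.15027086] (33.81866455078125, 20.422941207885742) -107.30924987792967 -104.90047860416695 84 0.042981432590216674
bask [0.48782187 0.39292581] [0.48691327 0.3926684 ] (30.649883270263672, 20.152542114257812) 18.320060729980465 6.9827556869551115 80 0.045927979647442815
(263, 233) [ 0.4367 -0.0275  0.0399]
(285, 135) [ 0.6664 -0.0852  0.1406]
(280, 150) [ 0.6327 -0.0726  0.1246]
(270, 190) [ 0.5411 -0.0468  0.0789]
(197, 228) [0.4581 0.1469 0.0071]
(400, 190) [ 0.5557 -0.4075 -0.004 ]
(430, 190) [ 0.5536 -0.489  -0.0011]
(395, 140) [ 0.6708 -0.379   0.0798]
(98, 196) [0.5305 0.3874 0.0883]
(60, 240) [0.4328 0.5088 0.0039]
[218  59  16  15 180] [225.5  66.1] [0.808 0.041 0.149] [0.848 0.081 0.206] [0.8255 0.0593 0.1995]
[393 127   8  67 158] [396.3 161.2] [ 0.26  -0.4    0.008] [0.666 0.003 1.214] [ 0.5874 -0.3499  0.1604]
[431 131   4  21  34] [432.1 139.7] [ 0.608 -0.441  0.17 ] [ 0.655 -0.432  0.183] [ 0.6349 -0.4356  0.1773]
[427 157   4  41  62] [428.3 178.9] [ 0.495 -0.431  0.151] [ 0.594 -0.416  0.171] [ 0.5424 -0.423   0.1592]
[256 231  15   5  30] [263.4 232.8] [ 0.431 -0.045  0.038] [ 0.442 -0.01   0.048] [ 0.4367 -0.0284  0.0437]
```

Run:
```python
from h import *
c=dict(np.load('top0.npz'));s=dict(np.load('side0.npz'))
W=world(c);hsv=cv2.cvtColor(c['img'],cv2.COLOR_BGR2HSV).astype(int)
# stop top face red & lead walls red
red=((hsv[...,0]<6)|(hsv[...,0]>172))&(hsv[...,1]>110)
for nm,(u0,v0,u1,v1) in dict(stop=(250,225,278,242),L=(268,120,278,155),R=(288,120,302,160)).items():
    m=np.zeros(red.shape,bool);m[v0:v1,u0:u1]=1;m&=red
    P=W[m];print(nm,m.sum(),P.mean(0).round(4));print(np.c_[np.argwhere(m)[:,::-1],P.round(3)][::3][:12])
# floor plane from lead and slot
m=np.zeros(red.shape,bool);m[128:235,245:302]=1
m&=(hsv[...,1]<40)&(W[...,2]>0.025)
P=W[m];
import scipy.optimize as so
yaw0=np.radians(-13)
def frame(yaw,o):
    t=np.radians(25)
    x=np.array([np.cos(yaw)*np.cos(t),np.sin(yaw)*np.cos(t),np.sin(t)]);y=np.array([-np.sin(yaw),np.cos(yaw),0]);z=np.cross(x,y)
    return np.array([x,y,z]),o
Rm,o=frame(yaw0,np.array([.437,-.0284,.034]))
Q=(P-o)@Rm.T
for x0 in np.arange(0,.28,.02):
    k=(Q[:,0]>=x0)&(Q[:,0]<x0+.02)
    q=Q[k]; print(round(x0,2),k.sum(), 'y',q[:,1].min().round(4),q[:,1].max().round(4),'z',np.percentile(q[:,2],[2,25,50,75,98]).round(4), 'low y', q[q[:,2]<np.median(q[:,2])-.004][:,1].round(3)[:0], q[np.abs(q[:,1])<.012][:,2].mean().round(4))
```

```text
stop 57 [ 0.4367 -0.0286  0.0386]
[[ 2.55e+02  2.31e+02  4.41e-01 -7.00e-03  4.60e-02]
 [ 2.58e+02  2.31e+02  4.42e-01 -1.50e-02  4.40e-02]
 [ 2.61e+02  2.31e+02  4.41e-01 -2.20e-02  4.40e-02]
 [ 2.64e+02  2.31e+02  4.42e-01 -3.00e-02  4.10e-02]
 [ 2.57e+02  2.32e+02  4.39e-01 -1.20e-02  4.30e-02]
 [ 2.60e+02  2.32e+02  4.39e-01 -2.00e-02  4.30e-02]
 [ 2.63e+02  2.32e+02  4.38e-01 -2.70e-02  4.60e-02]
 [ 2.66e+02  2.32e+02  4.38e-01 -3.50e-02  4.80e-02]
 [ 2.58e+02  2.33e+02  4.36e-01 -1.50e-02  4.40e-02]
 [ 2.61e+02  2.33e+02  4.36e-01 -2.20e-02  4.40e-02]
 [ 2.64e+02  2.33e+02  4.36e-01 -3.00e-02  4.20e-02]
 [ 2.67e+02  2.33e+02  4.36e-01 -3.80e-02  4.40e-02]]
L 27 [ 0.6602 -0.0561  0.1477]
[[ 2.75e+02  1.24e+02  6.89e-01 -6.00e-02  1.58e-01]
 [ 2.74e+02  1.27e+02  6.83e-01 -5.80e-02  1.54e-01]
 [ 2.74e+02  1.30e+02  6.75e-01 -5.70e-02  1.53e-01]
 [ 2.74e+02  1.33e+02  6.68e-01 -5.70e-02  1.51e-01]
 [ 2.74e+02  1.36e+02  6.60e-01 -5.70e-02  1.52e-01]
 [ 2.73e+02  1.38e+02  6.57e-01 -5.50e-02  1.47e-01]
 [ 2.73e+02  1.41e+02  6.52e-01 -5.50e-02  1.39e-01]
 [ 2.73e+02  1.44e+02  6.44
[... 1212 characters left out ...]
ow y [] -0.0005
0.16 177 y -0.031 0.026 z [-0.0049 -0.0017  0.0005  0.008   0.012 ] low y [] -0.0003
0.18 180 y -0.0312 0.0255 z [-0.0052 -0.0024  0.0013  0.0087  0.0123] low y [] -0.0003
0.2 172 y -0.0316 0.0251 z [-0.0056 -0.0022  0.0005  0.0083  0.0121] low y [] -0.001
0.22 132 y -0.0317 0.0251 z [-0.0055 -0.0024 -0.0011  0.0008  0.0036] low y [] -0.0012
0.24 151 y -0.0266 0.0197 z [-0.0052 -0.003  -0.0017  0.0001  0.003 ] low y [] -0.0018
0.26 145 y -0.0289 0.0216 z [-0.0052 -0.0025 -0.0012  0.0006  0.0024] low y [] -0.0013
0.28 4 y -0.0269 -0.0196 z [-0.0016 -0.0007 -0.0001  0.0004  0.0007] low y [] nan<stdin>:23: RuntimeWarning: Mean of empty slice.
  ret = ret.dtype.type(ret / rcount)
```

```bash
cat >> h.py <<'E'
def railR(yaw):
    t=np.radians(25)
    x=np.array([np.cos(yaw)*np.cos(t),np.sin(yaw)*np.cos(t),np.sin(t)]);y=np.array([-np.sin(yaw),np.cos(yaw),0]);z=np.cross(x,y)
    return np.array([x,y,z])   # rows
E
python3 - <<'E'
from h import *
Rm=railR(np.radians(-13.86));o=np.array([.437,-.0286,.0327])
for n in('top','side'):
    c=dict(np.load(n+'0.npz'));W=world(c);Q=(W-o)@Rm.T
    hsv=cv2.cvtColor(c['img'],cv2.COLOR_BGR2HSV).astype(int);red=((hsv[...,0]<6)|(hsv[...,0]>172))&(hsv[...,1]>110)
    k=(np.abs(Q[...,2])<.02)&(np.abs(Q[...,1])<.032)&(Q[...,0]>-.03)&(Q[...,0]<.3)&(W[...,2]>.02)
    print(n,'xrange of |y|<10:',Q[k&(abs(Q[...,1])<.01)][:,0].min().round(4),Q[k&(abs(Q[...,1])<.01)][:,0].max().round(4))
    r=k&red&(Q[...,0]<.03);print('stop red x',np.percentile(Q[r][:,0],[0,5,50,95,100]).round(4),'y',Q[r][:,1].min().round(4),Q[r][:,1].max().round(4))
    f=k&(abs(Q[...,1])<.009)
    for a in (0,.03,.05,.1,.15,.19,.215,.24,.26): 
        q=Q[f&(Q[...,0]>=a)&(Q[...,0]<a+.02)];print(a,len(q),q[:,2].mean().round(4),end=' | ')
    print()
    kk=k&(((Q[...,1])>.014)&(Q[...,1]<.018)|(Q[...,1]<-.014)&(Q[...,1]>-.018))
    for a in np.arange(.196,.226,.003):
        q=Q[kk&(Q[...,0]>=a)&(Q[...,0]<a+.003)];print(a.round(3),len(q),q[:,2].mean().round(4),end=' | ')
    print()
    f=k&(Q[...,0]>.03)&(Q[...,0]<.2)
    for a in np.arange(-.03,.031,.003):
        q=Q[f&(Q[...,1]>=a)&(Q[...,1]<a+.003)];print((a+.0015).round(4),len(q),np.median(q[:,2]).round(4) if len(q) else '',end=' | ')
    print()
E
```

```text
top xrange of |y|<10: 0.0013 0.2834
stop red x [-0.0012  0.0008  0.0043  0.0079  0.0088] y -0.0208 0.0221
0 58 0.0033 | 0.03 54 0.0001 | 0.05 53 -0.0004 | 0.1 53 -0.0008 | 0.15 56 -0.0001 | 0.19 57 -0.0001 | 0.215 56 -0.0 | 0.24 59 -0.0003 | 0.26 59 -0.0003 | 
0.196 4 0.0106 | 0.199 4 0.0121 | 0.202 4 0.0102 | 0.205 3 0.0108 | 0.208 5 0.0086 | 0.211 4 0.0091 | 0.214 4 0.0094 | 0.217 4 0.0024 | 0.22 4 0.0003 | 0.223 5 0.0024 | 
-0.0285 41 -0.0001 | -0.0255 76 0.0001 | -0.0225 78 0.0102 | -0.0195 77 0.0105 | -0.0165 76 0.0102 | -0.0135 78 0.0105 | -0.0105 78 -0.0003 | -0.0075 77 -0.0005 | -0.0045 77 -0.0003 | -0.0015 76 0.0 | 0.0015 77 -0.0002 | 0.0045 79 -0.0003 | 0.0075 75 -0.0006 | 0.0105 79 -0.0008 | 0.0135 83 0.01 | 0.0165 78 0.0101 | 0.0195 77 0.0101 | 0.0225 76 0.0102 | 0.0255 69 -0.0 | 0.0285 39 -0.0002 | 0.0315 0  | 
side xrange of |y|<10: 0.0005 0.2826
stop red x [0.0003 0.0005 0.0039 0.0076 0.0081] y -0.0278 0.0213
0 24 0.0041 | 0.03 22 -0.0011 | 0.05 14 -0.0013 | 0.1 19 -0.0013 | 0.15 17 -0.001 | 0.19 17 -0.0011 | 0.215 23 -0.0014 | 0.24 23 -0.0015 | 0.26 25 -0.0019 | 
0.196 3 0.0041 | 0.199 3 0.005 | 0.202 2 0.0042 | 0.205 4 0.0056 | 0.208 4 0.0067 | 0.211 2 0.0045 | 0.214 1 0.0042 | 0.217 2 0.0037 | 0.22 2 -0.0009 | 0.223 0 nan | 
-0.0285 92 -0.0029 | -0.0255 140 0.0029 | -0.0225 97 0.0058 | -0.0195 32 0.0088 | -0.0165 46 0.009 | -0.0135 21 0.0079 | -0.0105 4 0.0063 | -0.0075 0  | -0.0045 5 0.0006 | -0.0015 23 -0.0006 | 0.0015 41 -0.0015 | 0.0045 43 -0.0016 | 0.0075 40 -0.0015 | 0.0105 76 0.0006 | 0.0135 88 0.0053 | 0.0165 68 0.0071 | 0.0195 58 0.0069 | 0.0225 32 0.0078 | 0.0255 8 0.0066 | 0.0285 0  | 0.0315 0  | <stdin>:15: RuntimeWarning: Mean of empty slice.
  ret = ret.dtype.type(ret / rcount)
```

```bash
cat >> h.py <<'E'
RY=np.radians(-13.86);RO=np.array([.4443,-.0304,.0354])
def down(yawy):
    a=np.radians(yawy);y=np.array([np.cos(a),np.sin(a),0]);z=np.array([0,0,-1.]);return np.c_[np.cross(y,z),y,z]
def railtool(case):  # columns; B: tool y=-rail y, tool x = uphill
    x,y,z=railR(RY);s=1 if case=='A' else -1
    return np.c_[-s*x,s*y,-z]
def rail(x,y,z): return RO+np.array([x,y,z])@railR(RY)
def plan(p,Rt,o=None):
    from rig import telemetry
    o=o or telemetry.get_obs()
    Rc=Rot.from_quat(o['tool_rot']);d=Rc.inv().apply(np.array(p)-o['position'])
    rv=(Rc.inv()*Rot.from_matrix(Rt)).as_rotvec(degrees=True)
    print('t',round(o['time'],2),'pos',o['position'].round(4),'w',round(o['grip_width'],4),'F',o['ft_force'].round(1),'q6',round(o['q'][5],2))
    print('   d mm',(d*1000).round(1),'r deg',rv.round(1),'rows',round(max(np.linalg.norm(d)/.0625,np.linalg.norm(rv)/10.7),1))
E
python3 - <<'E'
from h import *
plan([.570,.150,.16],down(-17.3))
E
```

```text
t 0.1 pos [0.2492 0.5725 0.2406] w 0.0869 F [-0.4  0.3 -0.7] q6 -0.18
   d mm [-462.8 -259.1   81. ] r deg [-0.1  0.1 83.8] rows 8.6
```

Request:
step_arm --targets '[{"dx": -45, "dy": 0, "dz": 0}, {"dx": 0, "dy": 0, "dz": 0}, {"dx": 0, "dy": 0, "dz": 0}, {"dx": 0, "dy": 0, "dz": 0}, {"dx": 0, "dy": 0, "dz": 0}]' --gripper 0.6 --force 25

```text
invalid input
```

Request:
step_arm --targets '[{"dx": -0.053, "dy": -0.03, "dz": 0.009, "rx": 0, "ry": 0, "rz": 10}, {"dx": -0.106, "dy": -0.06, "dz": 0.018, "rx": 0, "ry": 0, "rz": 20}, {"dx": -0.159, "dy": -0.09, "dz": 0.027, "rx": 0, "ry": 0, "rz": 30}, {"dx": -0.212, "dy": -0.12, "dz": 0.036, "rx": 0, "ry": 0, "rz": 40}, {"dx": -0.265, "dy": -0.15, "dz": 0.045, "rx": 0, "ry": 0, "rz": 50}]' --gripper 0.6 --force 25

```text
time: 0.72
position: [0.433, 0.3274, 0.1954]
tool_rot: [0.601, 0.799, -0.001, -0.0]
ft_force: [-0.0, 0.1, -0.6]
grip_width: 0.0536
```

Run:
```python
from h import *
plan([.570,.150,.14],down(-17.3))
```

```text
t 0.72 pos [0.433  0.3274 0.1954] w 0.0536 F [-0.   0.1 -0.6] q6 0.16
   d mm [-208.4   82.4   55.5] r deg [-0.1  0.1 33.4] rows 3.7
```

Request:
step_arm --targets '[{"dx": -0.05, "dy": 0.02, "dz": 0.014, "rz": 8}, {"dx": -0.1, "dy": 0.04, "dz": 0.028, "rz": 16}, {"dx": -0.15, "dy": 0.06, "dz": 0.042, "rz": 24}, {"dx": -0.2084, "dy": 0.0824, "dz": 0.0555, "rz": 33.4}, {"dx": -0.2084, "dy": 0.0824, "dz": 0.0555, "rz": 33.4}]'

```text
invalid input
```

Run:
```python
from h import *
plan([.570,.150,.034],down(-17.3))
c=cam('side','1');cv2.imwrite('pics/c4.png',cv2.resize(c['img'][100:260,150:350],(750,600)))
```

```text
t 0.72 pos [0.433  0.3274 0.1954] w 0.0536 F [-0.   0.1 -0.6] q6 0.16
   d mm [-208.3   82.5  161.5] r deg [-0.1  0.1 33.4] rows 4.4
```

View pics/c4.png

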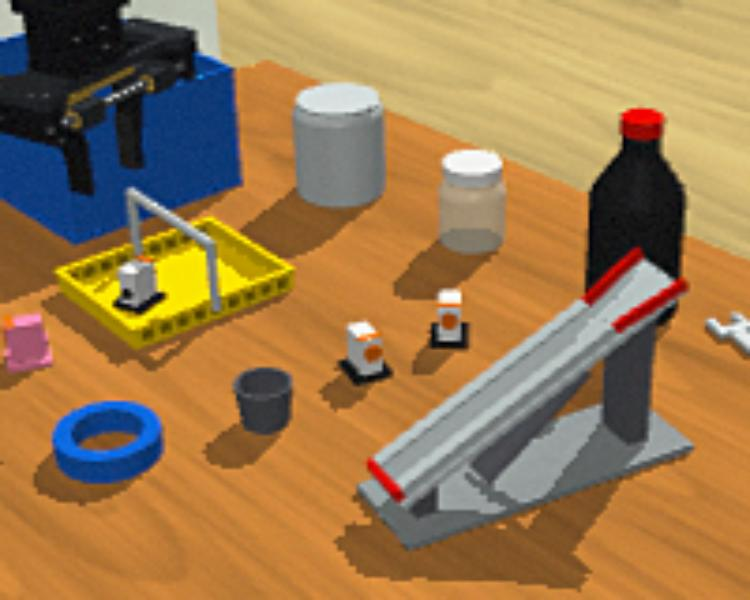

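Request:
step_arm --targets '[{"dx": -0.05, "dy": 0.02, "dz": 0.014, "rx": 0, "ry": 0, "rz": 8}, {"dx": -0.1, "dy": 0.04, "dz": 0.028, "rx": 0, "ry": 0, "rz": 16}, {"dx": -0.15, "dy": 0.06, "dz": 0.042, "rx": 0, "ry": 0, "rz": 24}, {"dx": -0.2084, "dy": 0.0824, "dz": 0.0555, "rx": 0, "ry": 0, "rz": 33.4}, {"dx": -0.2084, "dy": 0.0824, "dz": 0.0555, "rx": 0, "ry": 0, "rz": 33.4}]'

```text
time: 1.4
position: [0.5758, 0.1392, 0.1388]
tool_rot: [0.809, 0.587, -0.002, 0.003]
ft_force: [-0.6, 0.0, 0.1]
grip_width: 0.0525
```

Run:
```python
from h import *
plan([.570,.150,.036],down(-17.3))
c=cam('top','1');print(sensors(c,.042,(184,175,210,200)))
c=cam('side','2');cv2.imwrite('pics/c4.png',cv2.resize(c['img'][120:240,170:320],(750,600)))
```

```text
t 1.4 pos [0.5758 0.1392 0.1388] w 0.0525 F [-0.6  0.   0.1] q6 0.37
   d mm [  9.1  -9.2 102.8] r deg [ 0.2  0.4 -0.8] rows 1.7
(array([0., 0.]), array([nan, nan]), (0.0, 0.0), np.float64(90.0), np.float64(nan), np.int64(0), np.float64(nan))h.py:33: RuntimeWarning: Mean of empty slice.
  ap=ray(c,np.argwhere(amb)[:,::-1],ztop)[:,:2].mean(0)
  ret = um.true_divide(
h.py:34: RuntimeWarning: Mean of empty slice.
  wp=ray(c,np.argwhere(white)[:,::-1],ztop)[:,:2].mean(0)
h.py:39: RuntimeWarning: Mean of empty slice.
  return np.array([cx,cy])/1000,pts.mean(0),(w,h),np.degrees((an+np.pi)%(2*np.pi)-np.pi),np.degrees(np.arctan2(d[1],d[0])),a.sum(),W[a][:,2].mean()
  ret = ret.dtype.type(ret / rcount)
```

View pics/c4.png

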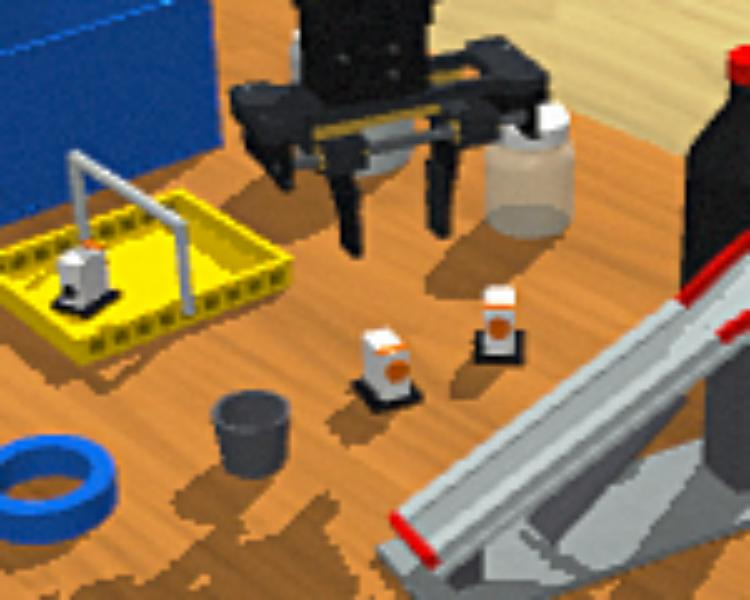

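Request:
step_arm --targets '[{"dx": 0.009, "dy": -0.0092, "dz": 0.02, "rx": 0, "ry": 0, "rz": -0.8}, {"dx": 0.009, "dy": -0.0092, "dz": 0.04, "rx": 0, "ry": 0, "rz": -0.8}, {"dx": 0.009, "dy": -0.0092, "dz": 0.05, "rx": 0, "ry": 0, "rz": -0.8}, {"dx": 0.009, "dy": -0.0092, "dz": 0.05, "rx": 0, "ry": 0, "rz": -0.8}, {"dx": 0.009, "dy": -0.0092, "dz": 0.05, "rx": 0, "ry": 0, "rz": -0.8}]'

```text
time: 2.12
position: [0.5671, 0.1539, 0.0901]
tool_rot: [0.804, 0.595, -0.002, 0.002]
ft_force: [-0.1, -1.4, -0.7]
grip_width: 0.0527
```

Run:
```python
from h import *
plan([.570,.150,.036],down(-17.3))
```

```text
t 2.12 pos [0.5671 0.1539 0.0901] w 0.0527 F [-0.1 -1.4 -0.7] q6 0.38
   d mm [-2.5  3.7 54.1] r deg [0.1 0.3 0.3] rows 0.9
```

Request:
step_arm --targets '[{"dx": -0.0025, "dy": 0.0037, "dz": 0.005, "rx": 0, "ry": 0, "rz": 0.3}, {"dx": -0.0025, "dy": 0.0037, "dz": 0.02, "rx": 0, "ry": 0, "rz": 0.3}, {"dx": -0.0025, "dy": 0.0037, "dz": 0.035, "rx": 0, "ry": 0, "rz": 0.3}, {"dx": -0.0025, "dy": 0.0037, "dz": 0.0541, "rx": 0, "ry": 0, "rz": 0.3}, {"dx": -0.0025, "dy": 0.0037, "dz": 0.0541, "rx": 0, "ry": 0, "rz": 0.3}]'

```text
time: 2.75
position: [0.5682, 0.1498, 0.0335]
tool_rot: [0.805, 0.593, -0.004, 0.001]
ft_force: [1.0, 0.8, 0.4]
grip_width: 0.052
```

Run:
```python
from h import *
plan([.570,.150,.036],down(-17.3))
c=cam('side','3');cv2.imwrite('pics/c4.png',cv2.resize(c['img'][140:240,190:315],(750,600)))
```

```text
t 2.75 pos [0.5682 0.1498 0.0335] w 0.052 F [1.  0.8 0.4] q6 0.38
   d mm [ 0.7  1.7 -2.5] r deg [-0.2  0.4  0. ] rows 0.0
```

View pics/c4.png

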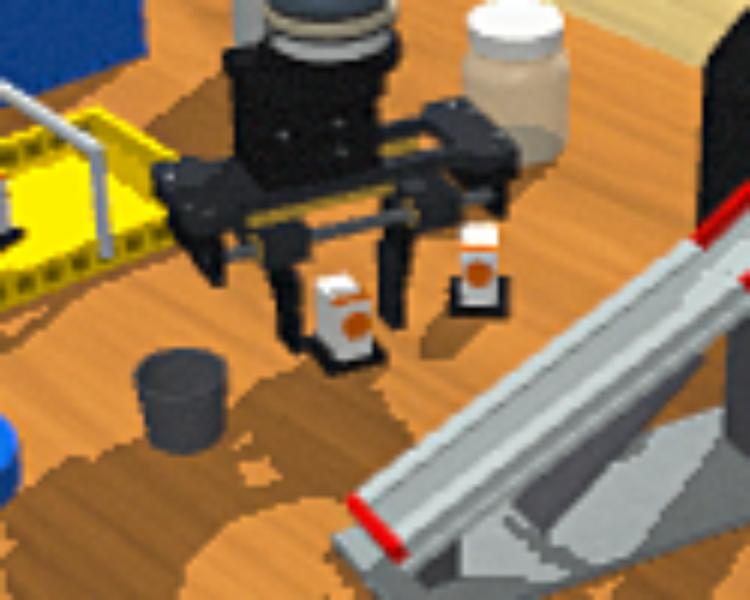

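Request:
step_arm --targets '[{"dx": 0.0007, "dy": 0.0015, "dz": -0.0015, "rx": 0, "ry": 0, "rz": 0}, {"dx": 0.0007, "dy": 0.0015, "dz": -0.0015, "rx": 0, "ry": 0, "rz": 0}, {"dx": 0.0007, "dy": 0.0015, "dz": -0.0015, "rx": 0, "ry": 0, "rz": 0}, {"dx": 0.0007, "dy": 0.0015, "dz": -0.0015, "rx": 0, "ry": 0, "rz": 0}, {"dx": 0.0007, "dy": 0.0015, "dz": -0.0015, "rx": 0, "ry": 0, "rz": 0}]' --gripper 0 --force 25

```text
time: 3.42
position: [0.5708, 0.1502, 0.0364]
tool_rot: [0.805, 0.593, -0.003, 0.002]
ft_force: [-0.6, -0.6, 2.2]
grip_width: 0.0199
```

Run:
```python
from h import *
plan([.570,.150,.16],down(-17.3))
```

```text
t 3.42 pos [0.5708 0.1502 0.0364] w 0.0199 F [-0.6 -0.6  2.2] q6 0.38
   d mm [  -1.3   -0.7 -123.6] r deg [-0.   0.4  0. ] rows 2.0
```

Request:
step_arm --targets '[{"dx": 0, "dy": 0, "dz": -0.02, "rx": 0, "ry": 0, "rz": 0}, {"dx": 0, "dy": 0, "dz": -0.06, "rx": 0, "ry": 0, "rz": 0}, {"dx": 0, "dy": 0, "dz": -0.11, "rx": 0, "ry": 0, "rz": 0}, {"dx": 0, "dy": 0, "dz": -0.16, "rx": 0, "ry": 0, "rz": 8}, {"dx": 0, "dy": 0, "dz": -0.19, "rx": 0, "ry": 0, "rz": 16}]'

```text
time: 4.05
position: [0.5719, 0.1515, 0.2291]
tool_rot: [0.881, 0.473, -0.001, 0.003]
ft_force: [0.0, -0.3, -0.7]
grip_width: 0.0203
```

Run:
```python
from h import *
plan(rail(.245,0,.0364+.06),railtool('B'))
print(rail(.245,0,.0364+.06))
```

```text
t 4.05 pos [0.5719 0.1515 0.2291] w 0.0203 F [ 0.  -0.3 -0.7] q6 0.66
   d mm [-161.1  164.8    4.2] r deg [-15.   21.8  69.3] rows 6.9
[ 0.62032612 -0.07383167  0.22630954]
```

Request:
step_arm --targets '[{"dx": -0.02, "dy": 0.02, "dz": -0.01, "rx": -2, "ry": 3, "rz": 9}, {"dx": -0.045, "dy": 0.045, "dz": -0.02, "rx": -4, "ry": 6, "rz": 18}, {"dx": -0.07, "dy": 0.07, "dz": -0.02, "rx": -6, "ry": 9, "rz": 27}, {"dx": -0.095, "dy": 0.095, "dz": -0.02, "rx": -8, "ry": 12, "rz": 36}, {"dx": -0.12, "dy": 0.12, "dz": -0.02, "rx": -10, "ry": 15, "rz": 45}]'

```text
time: 4.68
position: [0.6053, -0.0159, 0.2501]
tool_rot: [0.984, 0.093, 0.153, 0.018]
ft_force: [0.2, 0.7, -1.3]
grip_width: 0.0199
```

Run:
```python
from h import *
plan(rail(.245,0,.0364+.06),railtool('B'))
```

```text
t 4.67 pos [ 0.6053 -0.0159  0.2501] w 0.0199 F [ 0.2  0.7 -1.3] q6 1.08
   d mm [-4.  58.1 27.6] r deg [-5.4  6.8 23.8] rows 2.4
```

Request:
step_arm --targets '[{"dx": -0.001, "dy": 0.02, "dz": 0.009, "rx": -2, "ry": 2, "rz": 8}, {"dx": -0.003, "dy": 0.04, "dz": 0.018, "rx": -4, "ry": 4.5, "rz": 16}, {"dx": -0.004, "dy": 0.0581, "dz": 0.0276, "rx": -5.4, "ry": 6.8, "rz": 23.8}, {"dx": -0.004, "dy": 0.0581, "dz": 0.0276, "rx": -5.4, "ry": 6.8, "rz": 23.8}, {"dx": -0.004, "dy": 0.0581, "dz": 0.0276, "rx": -5.4, "ry": 6.8, "rz": 23.8}]'

```text
time: 5.3
position: [0.6202, -0.0735, 0.2264]
tool_rot: [0.969, -0.117, 0.215, 0.026]
ft_force: [1.5, -0.1, -0.3]
grip_width: 0.0198
```

Run:
```python
from h import *
c=cam('side','4');cv2.imwrite('pics/c4.png',cv2.resize(c['img'][100:220,240:390],(750,600)))
c=cam('top','4');cv2.imwrite('pics/c5.png',cv2.resize(c['img'][70:250,200:350],(500,600)))
plan(rail(.245,0,.0364+.005),railtool('B'))
```

```text
t 5.4 pos [ 0.6206 -0.0733  0.2269] w 0.02 F [-0.2 -0.2 -1. ] q6 1.45
   d mm [-0.4  0.6 55.4] r deg [-0.  -0.1  0.1] rows 0.9
```

View pics/c4.png

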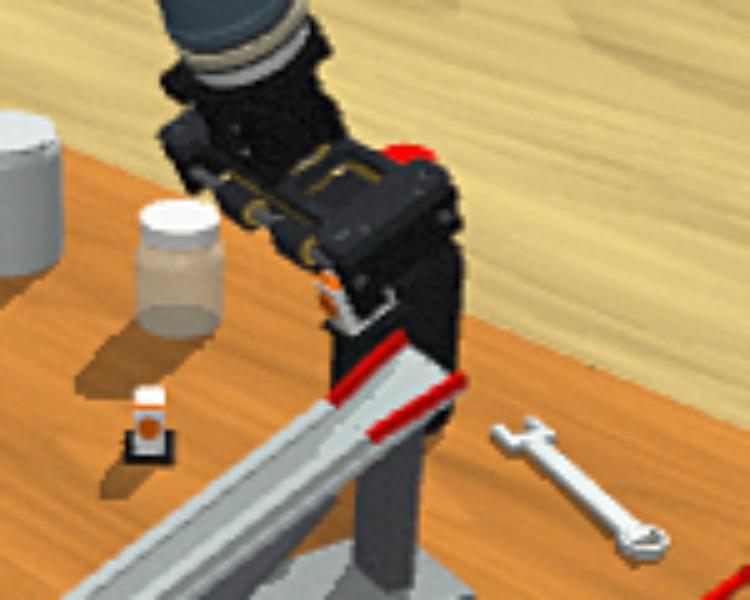

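View pics/c5.png

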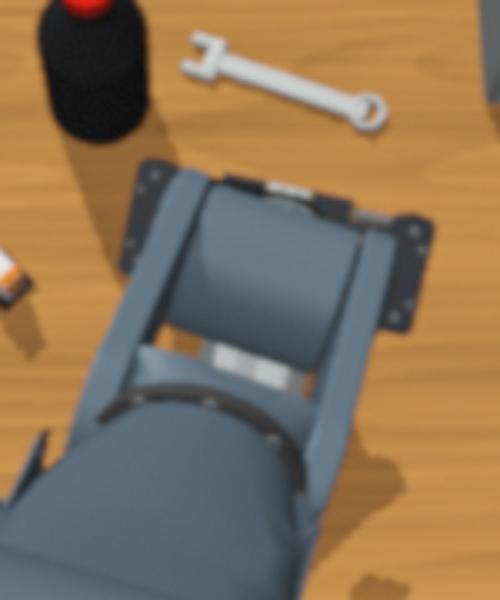

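Request:
step_arm --targets '[{"dx": 0, "dy": 0.0005, "dz": 0.015, "rx": 0, "ry": 0, "rz": 0}, {"dx": 0, "dy": 0.0005, "dz": 0.03, "rx": 0, "ry": 0, "rz": 0}, {"dx": 0, "dy": 0.0005, "dz": 0.045, "rx": 0, "ry": 0, "rz": 0}, {"dx": 0, "dy": 0.0005, "dz": 0.0555, "rx": 0, "ry": 0, "rz": 0}, {"dx": 0, "dy": 0.0005, "dz": 0.0555, "rx": 0, "ry": 0, "rz": 0}]'

```text
time: 6.02
position: [0.6431, -0.0794, 0.175]
tool_rot: [0.969, -0.117, 0.214, 0.026]
ft_force: [-0.2, -0.5, -0.3]
grip_width: 0.0199
```

Run:
```python
from h import *
c=cam('side','5');cv2.imwrite('pics/c4.png',cv2.resize(c['img'][140:220,270:370],(750,600)))
plan(rail(.245,0,.0364),railtool('B'))
```

```text
t 6.08 pos [ 0.6432 -0.0794  0.1758] w 0.0199 F [-0.1 -0.1 -0.8] q6 1.44
   d mm [0.  0.1 4.2] r deg [-0.   0.   0.1] rows 0.1
```

View pics/c4.png

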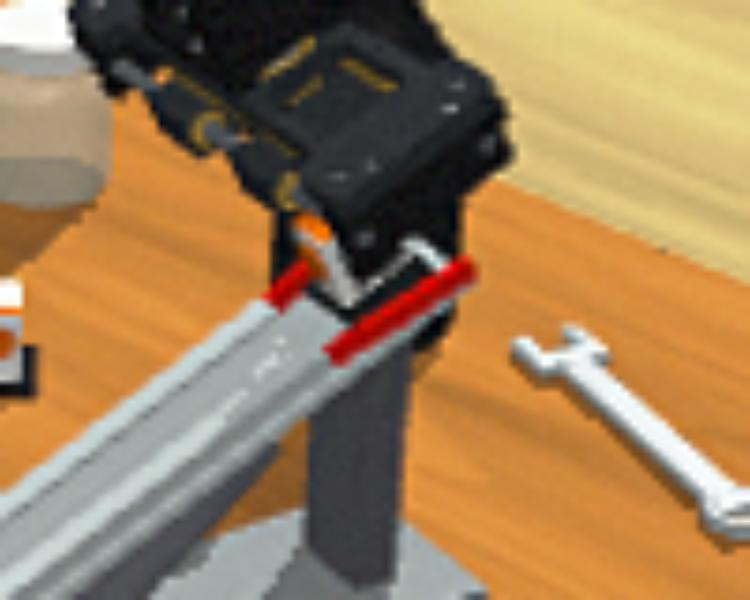

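Request:
step_arm --targets '[{"dx": 0, "dy": 0, "dz": 0.001, "rx": 0, "ry": 0, "rz": 0}, {"dx": 0, "dy": 0, "dz": 0.002, "rx": 0, "ry": 0, "rz": 0}, {"dx": 0, "dy": 0, "dz": 0.0025, "rx": 0, "ry": 0, "rz": 0}, {"dx": 0, "dy": 0, "dz": 0.003, "rx": 0, "ry": 0, "rz": 0}, {"dx": 0, "dy": 0, "dz": 0.003, "rx": 0, "ry": 0, "rz": 0}]' --force 12

```text
time: 6.7
position: [0.6444, -0.0797, 0.1731]
tool_rot: [0.969, -0.117, 0.215, 0.026]
ft_force: [0.3, -0.3, -1.0]
grip_width: 0.0199
```

Run:
```python
from h import *
plan(rail(.245,0,.0364),railtool('B'))
```

```text
t 6.7 pos [ 0.6444 -0.0797  0.1731] w 0.0199 F [ 0.3 -0.3 -1. ] q6 1.44
   d mm [-0.   0.1  1.3] r deg [-0.   0.   0.1] rows 0.0
```

Request:
step_arm --targets '[{"dx": 0, "dy": 0, "dz": 0.0005, "rx": 0, "ry": 0, "rz": 0}, {"dx": 0, "dy": 0, "dz": 0.001, "rx": 0, "ry": 0, "rz": 0}, {"dx": 0, "dy": 0, "dz": 0.0013, "rx": 0, "ry": 0, "rz": 0}, {"dx": 0, "dy": 0, "dz": 0.0016, "rx": 0, "ry": 0, "rz": 0}, {"dx": 0, "dy": 0, "dz": 0.0016, "rx": 0, "ry": 0, "rz": 0}]'

```text
time: 7.32
position: [0.6451, -0.0799, 0.1717]
tool_rot: [0.969, -0.117, 0.215, 0.026]
ft_force: [-0.6, -0.4, 0.6]
grip_width: 0.02
```

Run:
```python
from h import *
plan(rail(.175,0,.0364),railtool('B'))
```

```text
t 7.33 pos [ 0.6451 -0.0799  0.1717] w 0.02 F [-0.6 -0.4  0.6] q6 1.44
   d mm [-70.   -0.1  -0.2] r deg [-0.   0.   0.1] rows 1.1
```

Request:
step_arm --targets '[{"dx": -0.006, "dy": 0, "dz": 0, "rx": 0, "ry": 0, "rz": 0}, {"dx": -0.012, "dy": 0, "dz": 0, "rx": 0, "ry": 0, "rz": 0}, {"dx": -0.018, "dy": 0, "dz": 0, "rx": 0, "ry": 0, "rz": 0}, {"dx": -0.024, "dy": 0, "dz": 0, "rx": 0, "ry": 0, "rz": 0}, {"dx": -0.03, "dy": 0, "dz": 0, "rx": 0, "ry": 0, "rz": 0}]'

```text
time: 7.95
position: [0.6182, -0.0733, 0.1589]
tool_rot: [0.969, -0.117, 0.215, 0.026]
ft_force: [-0.4, 0.4, -0.5]
grip_width: 0.0201
```

Run:
```python
from h import *
c=cam('side','6');cv2.imwrite('pics/c4.png',cv2.resize(c['img'][140:220,270:370],(750,600)))
plan(rail(.175,0,.0364),railtool('B'))
```

```text
t 8.0 pos [ 0.6171 -0.0729  0.1583] w 0.0197 F [-0.8  1.2  0.6] q6 1.42
   d mm [-38.2   0.1  -0.2] r deg [-0.1  0.1  0.1] rows 0.6
```

View pics/c4.png

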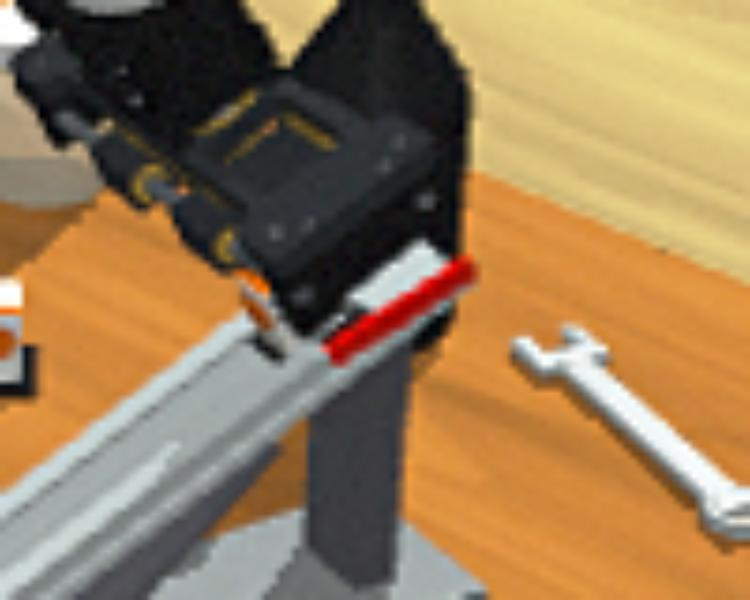

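Request:
step_arm --targets '[{"dx": -0.012, "dy": 0, "dz": 0, "rx": 0, "ry": 0, "rz": 0}, {"dx": -0.027, "dy": 0, "dz": 0, "rx": 0, "ry": 0, "rz": 0}, {"dx": -0.042, "dy": 0, "dz": 0, "rx": 0, "ry": 0, "rz": 0}, {"dx": -0.057, "dy": 0, "dz": 0, "rx": 0, "ry": 0, "rz": 0}, {"dx": -0.072, "dy": 0, "dz": 0, "rx": 0, "ry": 0, "rz": 0}]'

```text
time: 8.62
position: [0.552, -0.057, 0.1273]
tool_rot: [0.97, -0.117, 0.213, 0.026]
ft_force: [-0.6, 0.0, -1.1]
grip_width: 0.02
```

Run:
```python
from h import *
plan(rail(.05,0,.0364),railtool('B'))
```

```text
t 8.62 pos [ 0.552  -0.057   0.1273] w 0.02 F [-0.6  0.  -1.1] q6 1.27
   d mm [-89.4  -0.2   0.4] r deg [-0.1  0.2  0.1] rows 1.4
```

Request:
step_arm --targets '[{"dx": -0.018, "dy": 0, "dz": 0, "rx": 0, "ry": 0, "rz": 0}, {"dx": -0.036, "dy": 0, "dz": 0, "rx": 0, "ry": 0, "rz": 0}, {"dx": -0.054, "dy": 0, "dz": 0, "rx": 0, "ry": 0, "rz": 0}, {"dx": -0.072, "dy": 0, "dz": 0, "rx": 0, "ry": 0, "rz": 0}, {"dx": -0.083, "dy": 0, "dz": 0, "rx": 0, "ry": 0, "rz": 0}]'

```text
time: 9.25
position: [0.5059, -0.039, 0.1055]
tool_rot: [0.971, -0.114, 0.21, 0.014]
ft_force: [-0.6, -2.4, 1.4]
grip_width: 0.0264
```

Request:
step_arm --targets '[{"dx": 0, "dy": 0, "dz": 0, "rx": 0, "ry": 0, "rz": 0}, {"dx": 0, "dy": 0, "dz": 0, "rx": 0, "ry": 0, "rz": 0}, {"dx": 0, "dy": 0, "dz": 0, "rx": 0, "ry": 0, "rz": 0}, {"dx": 0, "dy": 0, "dz": -0.002, "rx": 0, "ry": 0, "rz": 0}, {"dx": 0, "dy": 0, "dz": -0.004, "rx": 0, "ry": 0, "rz": 0}]' --gripper 0.5

```text
time: 9.88
position: [0.5045, -0.0387, 0.1093]
tool_rot: [0.971, -0.114, 0.21, 0.014]
ft_force: [-0.3, 0.3, 0.1]
grip_width: 0.0436
```

Run:
```python
from h import *
c=cam('side','7');cv2.imwrite('pics/c4.png',cv2.resize(c['img'][150:270,220:370],(750,600)))
plan(rail(.05,0,.0364+.1),railtool('B'))
```

```text
t 9.93 pos [ 0.5044 -0.0387  0.1094] w 0.0433 F [0.3 0.1 0.1] q6 0.16
   d mm [-37.1   3.9 -94.5] r deg [-1.4  0.7  0.1] rows 1.6
```

View pics/c4.png

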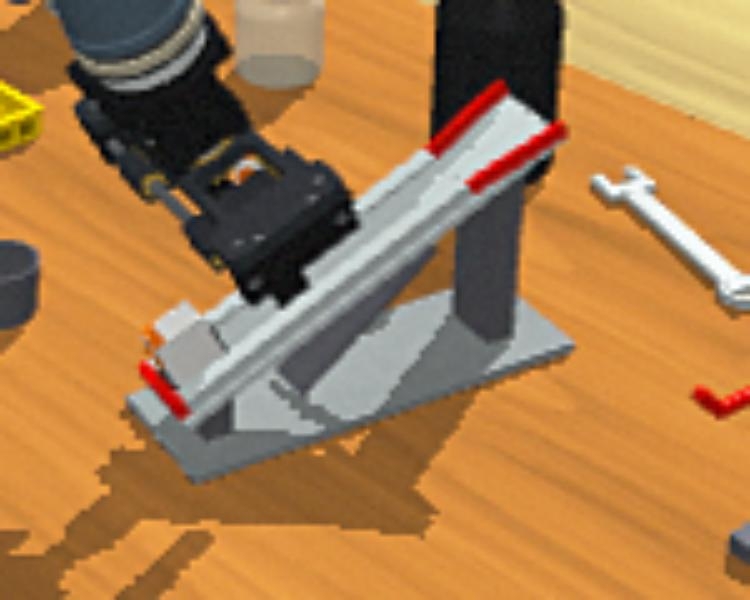

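Request:
step_arm --targets '[{"dx": 0.01, "dy": 0, "dz": -0.02, "rx": 0, "ry": 0, "rz": 0}, {"dx": 0.02, "dy": 0, "dz": -0.04, "rx": 0, "ry": 0, "rz": 0}, {"dx": 0.03, "dy": 0, "dz": -0.06, "rx": 0, "ry": 0, "rz": 0}, {"dx": 0.04, "dy": 0, "dz": -0.09, "rx": 0, "ry": 0, "rz": 0}, {"dx": 0.05, "dy": 0, "dz": -0.12, "rx": 0, "ry": 0, "rz": 0}]'

```text
time: 10.55
position: [0.4998, -0.041, 0.2407]
tool_rot: [0.971, -0.114, 0.21, 0.014]
ft_force: [0.4, 0.8, 0.1]
grip_width: 0.0437
```

Run:
```python
from h import *
from rig import telemetry
print(telemetry.get_obs()['q'].round(3))
c=cam('top','8');
for nm,roi,z in (('s_a',(175,130,225,170),.042),('s_b',(184,170,210,200),.042),('bask',(75,203,130,230),.045)):
  try: print(nm,*sensors(c,z,roi))
  except Exception as e: print(nm,e)
cv2.imwrite('pics/c4.png',cv2.resize(c['img'][100:250,140:340],(800,600)))
plan([.6665,.139,.2],down(-46.5))
```

```text
[-0.343  0.25   2.032  0.151  0.443  1.339]
s_a [0.66600031 0.13871162] [0.66728659 0.1396297 ] (32.14857482910156, 19.307832717895508) -136.5495452880859 -129.6480647687303 80 0.0431336600826732
s_b [0. 0.] [nan nan] (0.0, 0.0) 90.0 nan 0 nan
bask [0.48792789 0.39260562] [0.48674335 0.39250521] (30.649883270263672, 20.82707405090332) 18.320060729980465 16.831101278697457 83 0.04571190270605143
t 10.6 pos [ 0.502  -0.0416  0.2456] w 0.0437 F [1.  0.6 2.7] q6 1.34
   d mm [  87.1 -212.4   95.2] r deg [ 11.3 -23.4 -56. ] rows 5.8h.py:33: RuntimeWarning: Mean of empty slice.
  ap=ray(c,np.argwhere(amb)[:,::-1],ztop)[:,:2].mean(0)
  ret = um.true_divide(
h.py:34: RuntimeWarning: Mean of empty slice.
  wp=ray(c,np.argwhere(white)[:,::-1],ztop)[:,:2].mean(0)
h.py:39: RuntimeWarning: Mean of empty slice.
  return np.array([cx,cy])/1000,pts.mean(0),(w,h),np.degrees((an+np.pi)%(2*np.pi)-np.pi),np.degrees(np.arctan2(d[1],d[0])),a.sum(),W[a][:,2].mean()
  ret = ret.dtype.type(ret / rcount)
```

View pics/c4.png

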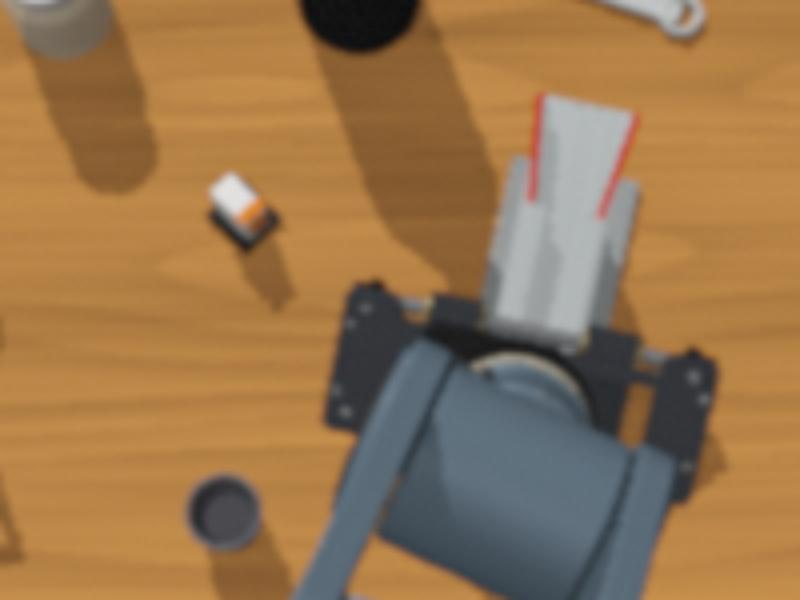

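Request:
step_arm --targets '[{"dx": 0.014, "dy": -0.035, "dz": 0, "rx": 1.8, "ry": -3.7, "rz": -9}, {"dx": 0.028, "dy": -0.07, "dz": 0.015, "rx": 3.6, "ry": -7.4, "rz": -18}, {"dx": 0.042, "dy": -0.105, "dz": 0.035, "rx": 5.4, "ry": -11, "rz": -27}, {"dx": 0.056, "dy": -0.14, "dz": 0.05, "rx": 7.2, "ry": -15, "rz": -36}, {"dx": 0.07, "dy": -0.17, "dz": 0.07, "rx": 9, "ry": -18.7, "rz": -45}]' --gripper 0.6

```text
time: 11.22
position: [0.6323, 0.1045, 0.2146]
tool_rot: [0.958, 0.282, 0.044, 0.004]
ft_force: [-0.1, -1.1, 1.0]
grip_width: 0.0523
```

Run:
```python
from h import *
plan([.6665,.139,.12],down(-46.5))
```

```text
t 11.22 pos [0.6323 0.1045 0.2146] w 0.0523 F [-0.1 -1.1  1. ] q6 0.97
   d mm [ 39.5 -13.7  97.8] r deg [  2.3  -4.5 -10.7] rows 1.7
```

Request:
step_arm --targets '[{"dx": 0.015, "dy": -0.005, "dz": 0.03, "rx": 1, "ry": -2, "rz": -5}, {"dx": 0.03, "dy": -0.01, "dz": 0.06, "rx": 2, "ry": -4, "rz": -9}, {"dx": 0.0395, "dy": -0.0137, "dz": 0.0978, "rx": 2.3, "ry": -4.5, "rz": -10.7}, {"dx": 0.0395, "dy": -0.0137, "dz": 0.0978, "rx": 2.3, "ry": -4.5, "rz": -10.7}, {"dx": 0.0395, "dy": -0.0137, "dz": 0.0978, "rx": 2.3, "ry": -4.5, "rz": -10.7}]'

```text
time: 11.85
position: [0.6664, 0.1388, 0.1206]
tool_rot: [0.929, 0.371, 0.0, 0.0]
ft_force: [1.2, -0.3, -0.0]
grip_width: 0.0521
```

Run:
```python
from h import *
c=cam('side','9');cv2.imwrite('pics/c4.png',cv2.resize(c['img'][120:220,220:345],(750,600)))
plan([.6665,.139,.036],down(-46.5))
```

```text
t 11.9 pos [0.6669 0.1387 0.1216] w 0.0521 F [0.5 1.1 0.8] q6 0.85
   d mm [-0.2 -0.7 85.5] r deg [ 0.1 -0.1  0. ] rows 1.4
```

View pics/c4.png

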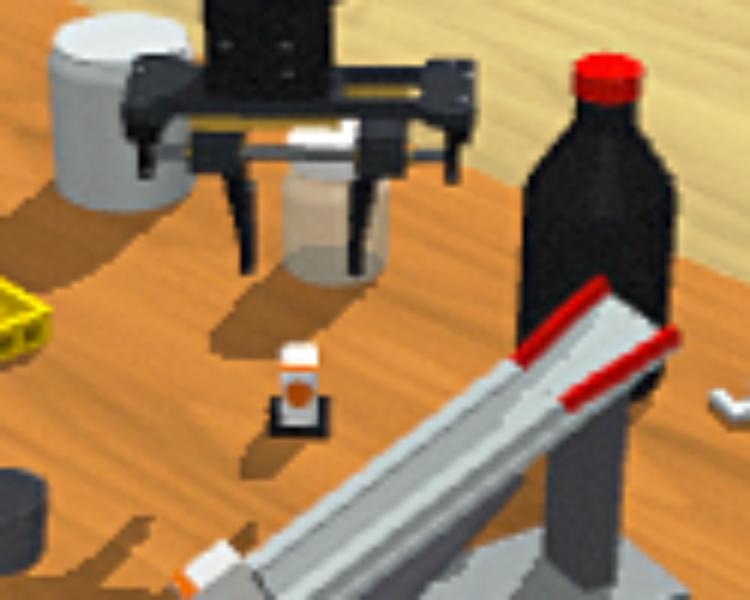

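Request:
step_arm --targets '[{"dx": 0, "dy": -0.0007, "dz": 0.02, "rx": 0, "ry": 0, "rz": 0}, {"dx": 0, "dy": -0.0007, "dz": 0.045, "rx": 0, "ry": 0, "rz": 0}, {"dx": 0, "dy": -0.0007, "dz": 0.07, "rx": 0, "ry": 0, "rz": 0}, {"dx": 0, "dy": -0.0007, "dz": 0.0855, "rx": 0, "ry": 0, "rz": 0}, {"dx": 0, "dy": -0.0007, "dz": 0.0855, "rx": 0, "ry": 0, "rz": 0}]'

```text
time: 12.52
position: [0.6656, 0.1389, 0.0348]
tool_rot: [0.929, 0.37, -0.0, 0.0]
ft_force: [1.1, -0.2, 0.6]
grip_width: 0.0524
```

Request:
step_arm --targets '[{"dx": 0, "dy": 0, "dz": 0, "rx": 0, "ry": 0, "rz": 0}, {"dx": 0, "dy": 0, "dz": 0, "rx": 0, "ry": 0, "rz": 0}, {"dx": 0, "dy": 0, "dz": 0, "rx": 0, "ry": 0, "rz": 0}, {"dx": 0, "dy": 0, "dz": 0, "rx": 0, "ry": 0, "rz": 0}, {"dx": 0, "dy": 0, "dz": 0, "rx": 0, "ry": 0, "rz": 0}]' --gripper 0 --force 25

```text
time: 13.15
position: [0.6659, 0.1389, 0.0353]
tool_rot: [0.929, 0.37, 0.0, 0.0]
ft_force: [-0.5, -1.1, 1.9]
grip_width: 0.0199
```

Run:
```python
from h import *
c=cam('side','10');cv2.imwrite('pics/c4.png',cv2.resize(c['img'][140:220,230:330],(750,600)))
plan([.6665,.139,.036],down(-46.5))
```

```text
t 13.2 pos [0.6658 0.1389 0.0353] w 0.0199 F [0.2 0.  2.8] q6 0.85
   d mm [ 0.5  0.4 -0.7] r deg [ 0.1 -0.  -0. ] rows 0.0
```

View pics/c4.png

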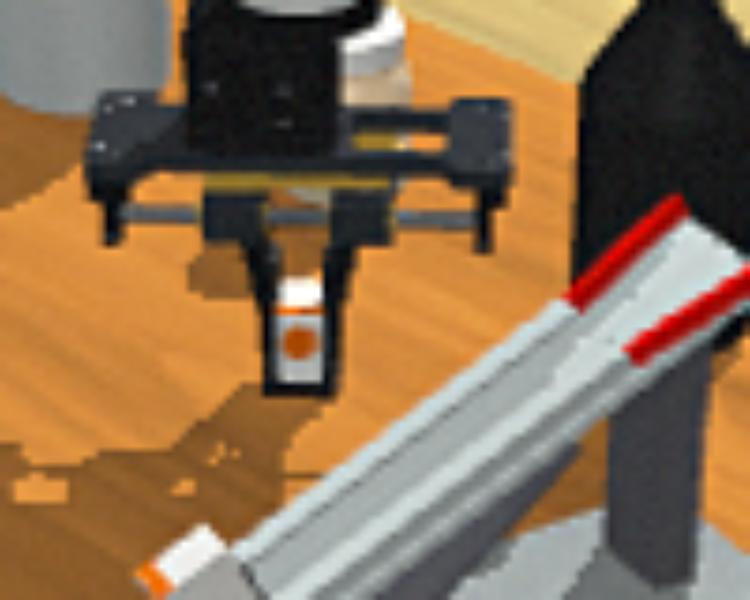

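Request:
step_arm --targets '[{"dx": 0, "dy": 0, "dz": -0.02, "rx": 0, "ry": 0, "rz": 0}, {"dx": 0, "dy": 0, "dz": -0.065, "rx": 0, "ry": 0, "rz": 0}, {"dx": 0, "dy": 0, "dz": -0.115, "rx": 0, "ry": 0, "rz": 0}, {"dx": 0, "dy": 0, "dz": -0.165, "rx": 0, "ry": 0, "rz": 6}, {"dx": 0, "dy": 0, "dz": -0.2, "rx": 0, "ry": 0, "rz": 12}]'

```text
time: 13.82
position: [0.6664, 0.1391, 0.2396]
tool_rot: [0.963, 0.27, 0.003, 0.001]
ft_force: [0.0, 0.2, -1.3]
grip_width: 0.0198
```

Run:
```python
from h import *
plan(rail(.245,0,.0353+.06),railtool('B'))
```

```text
t 13.82 pos [0.6664 0.1391 0.2396] w 0.0198 F [ 0.   0.2 -1.3] q6 1.07
   d mm [-149.7  158.3   14.1] r deg [-9.8 23.4 44.4] rows 4.8
```

Request:
step_arm --targets '[{"dx": -0.028, "dy": 0.03, "dz": -0.005, "rx": -1.8, "ry": 4.3, "rz": 8.2}, {"dx": -0.056, "dy": 0.06, "dz": -0.01, "rx": -3.6, "ry": 8.6, "rz": 16.4}, {"dx": -0.084, "dy": 0.09, "dz": -0.01, "rx": -5.4, "ry": 13, "rz": 24.6}, {"dx": -0.112, "dy": 0.12, "dz": -0.01, "rx": -7.2, "ry": 17, "rz": 33}, {"dx": -0.14, "dy": 0.15, "dz": -0.01, "rx": -9, "ry": 21.4, "rz": 41}]'

```text
time: 14.45
position: [0.6242, -0.0631, 0.2511]
tool_rot: [0.975, -0.09, 0.2, 0.025]
ft_force: [0.4, -0.4, -1.0]
grip_width: 0.0197
```

Run:
```python
from h import *
plan(rail(.245,0,.0353+.04),railtool('B'))
```

```text
t 14.45 pos [ 0.6242 -0.0631  0.2511] w 0.0197 F [ 0.4 -0.4 -1. ] q6 1.43
   d mm [-10.9  11.2  43.2] r deg [-0.6  1.7  3.2] rows 0.7
```

Request:
step_arm --targets '[{"dx": -0.008, "dy": 0.008, "dz": 0.01, "rx": -0.6, "ry": 1.7, "rz": 3.2}, {"dx": -0.0109, "dy": 0.0112, "dz": 0.025, "rx": -0.6, "ry": 1.7, "rz": 3.2}, {"dx": -0.0109, "dy": 0.0112, "dz": 0.0432, "rx": -0.6, "ry": 1.7, "rz": 3.2}, {"dx": -0.0109, "dy": 0.0112, "dz": 0.0432, "rx": -0.6, "ry": 1.7, "rz": 3.2}, {"dx": -0.0109, "dy": 0.0112, "dz": 0.0432, "rx": -0.6, "ry": 1.7, "rz": 3.2}]'

```text
time: 15.08
position: [0.6296, -0.0755, 0.207]
tool_rot: [0.969, -0.117, 0.215, 0.026]
ft_force: [-1.1, 0.4, -1.4]
grip_width: 0.0201
```

Run:
```python
from h import *
plan(rail(.245,0,.0353+.0003),railtool('B'))
```

```text
t 15.07 pos [ 0.6296 -0.0755  0.207 ] w 0.0201 F [-1.1  0.4 -1.4] q6 1.45
   d mm [-0.4  0.6 39.3] r deg [-0.1  0.   0. ] rows 0.6
```

Request:
step_arm --targets '[{"dx": 0, "dy": 0.0006, "dz": 0.015, "rx": 0, "ry": 0, "rz": 0}, {"dx": 0, "dy": 0.0006, "dz": 0.028, "rx": 0, "ry": 0, "rz": 0}, {"dx": 0, "dy": 0.0006, "dz": 0.036, "rx": 0, "ry": 0, "rz": 0}, {"dx": 0, "dy": 0.0006, "dz": 0.0393, "rx": 0, "ry": 0, "rz": 0}, {"dx": 0, "dy": 0.0006, "dz": 0.0393, "rx": 0, "ry": 0, "rz": 0}]' --force 15

```text
time: 15.7
position: [0.6456, -0.0801, 0.1712]
tool_rot: [0.969, -0.117, 0.215, 0.026]
ft_force: [0.3, -0.3, -1.1]
grip_width: 0.0201
```

Run:
```python
from h import *
c=cam('side','11');cv2.imwrite('pics/c4.png',cv2.resize(c['img'][140:220,270:370],(750,600)))
plan(rail(.245,0,.0353+.0003),railtool('B'))
```

```text
t 15.75 pos [ 0.6457 -0.0801  0.1714] w 0.0197 F [-0.  -0.3 -0.7] q6 1.44
   d mm [-0.5 -0.   0. ] r deg [-0.1  0.   0. ] rows 0.0
```

View pics/c4.png

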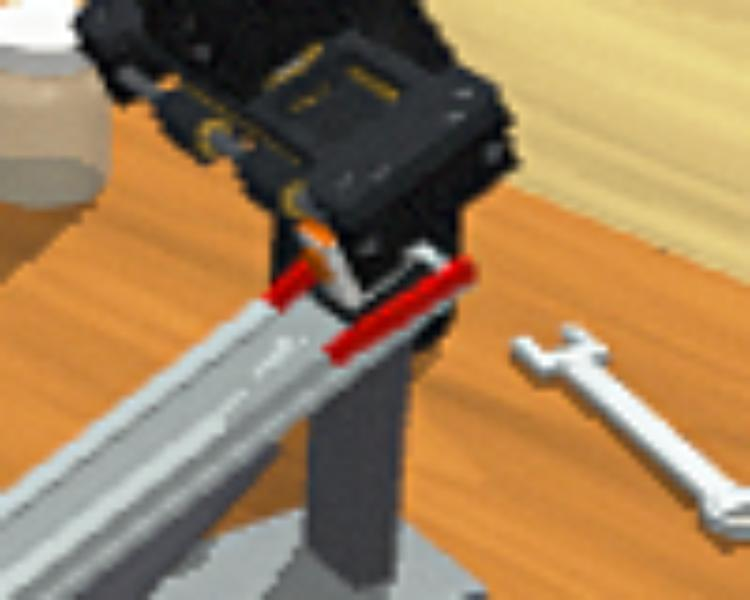

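Seated in the lead-in as before; slide down under the lips.

Request:
step_arm --targets '[{"dx": -0.006, "dy": 0, "dz": 0, "rx": 0, "ry": 0, "rz": 0}, {"dx": -0.012, "dy": 0, "dz": 0, "rx": 0, "ry": 0, "rz": 0}, {"dx": -0.018, "dy": 0, "dz": 0, "rx": 0, "ry": 0, "rz": 0}, {"dx": -0.024, "dy": 0, "dz": 0, "rx": 0, "ry": 0, "rz": 0}, {"dx": -0.03, "dy": 0, "dz": 0, "rx": 0, "ry": 0, "rz": 0}]'

```text
time: 16.38
position: [0.6188, -0.0735, 0.1586]
tool_rot: [0.969, -0.117, 0.215, 0.026]
ft_force: [-0.1, -0.6, -1.6]
grip_width: 0.0197
```

Run:
```python
from h import *
c=cam('side','12');cv2.imwrite('pics/c4.png',cv2.resize(c['img'][140:220,270:370],(750,600)))
plan(rail(.145,0,.0353+.0003),railtool('B'))
```

```text
t 16.43 pos [ 0.6177 -0.0731  0.1579] w 0.0198 F [-2.1  0.5 -1.2] q6 1.42
   d mm [-68.6   0.1   0.2] r deg [-0.1  0.2  0. ] rows 1.1
```

View pics/c4.png

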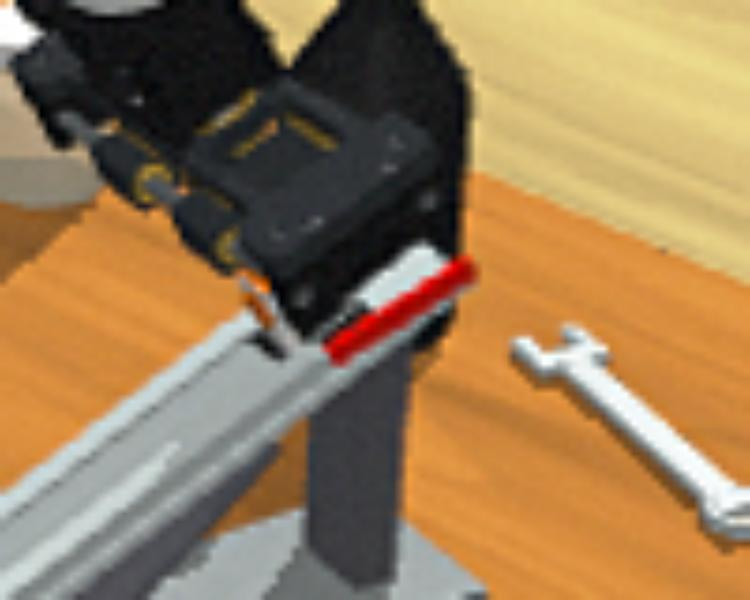

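Request:
step_arm --targets '[{"dx": -0.012, "dy": 0, "dz": 0, "rx": 0, "ry": 0, "rz": 0}, {"dx": -0.026, "dy": 0, "dz": 0, "rx": 0, "ry": 0, "rz": 0}, {"dx": -0.04, "dy": 0, "dz": 0, "rx": 0, "ry": 0, "rz": 0}, {"dx": -0.055, "dy": 0, "dz": 0, "rx": 0, "ry": 0, "rz": 0}, {"dx": -0.068, "dy": 0, "dz": 0, "rx": 0, "ry": 0, "rz": 0}]'

```text
time: 17.05
position: [0.5564, -0.058, 0.1288]
tool_rot: [0.97, -0.117, 0.213, 0.025]
ft_force: [1.1, -0.0, -0.5]
grip_width: 0.0198
```

Request:
step_arm --targets '[{"dx": 0, "dy": 0, "dz": 0, "rx": 0, "ry": 0, "rz": 0}, {"dx": 0, "dy": 0, "dz": 0, "rx": 0, "ry": 0, "rz": 0}, {"dx": 0, "dy": 0, "dz": 0, "rx": 0, "ry": 0, "rz": 0}, {"dx": 0, "dy": 0, "dz": -0.002, "rx": 0, "ry": 0, "rz": 0}, {"dx": 0, "dy": 0, "dz": -0.006, "rx": 0, "ry": 0, "rz": 0}]' --gripper 0.5

```text
time: 17.68
position: [0.5541, -0.0574, 0.1345]
tool_rot: [0.97, -0.117, 0.213, 0.025]
ft_force: [-0.8, -0.0, 0.4]
grip_width: 0.0429
```

Run:
```python
from h import *
c=cam('side','13');cv2.imwrite('pics/c4.png',cv2.resize(c['img'][150:270,220:370],(750,600)))
plan(rail(.145,0,.0353+.1),railtool('B'))
```

```text
t 17.73 pos [ 0.5539 -0.0573  0.1349] w 0.0435 F [ 0.4 -0.1  1. ] q6 1.3
   d mm [  0.4  -0.  -92.8] r deg [-0.1  0.2  0. ] rows 1.5
```

View pics/c4.png

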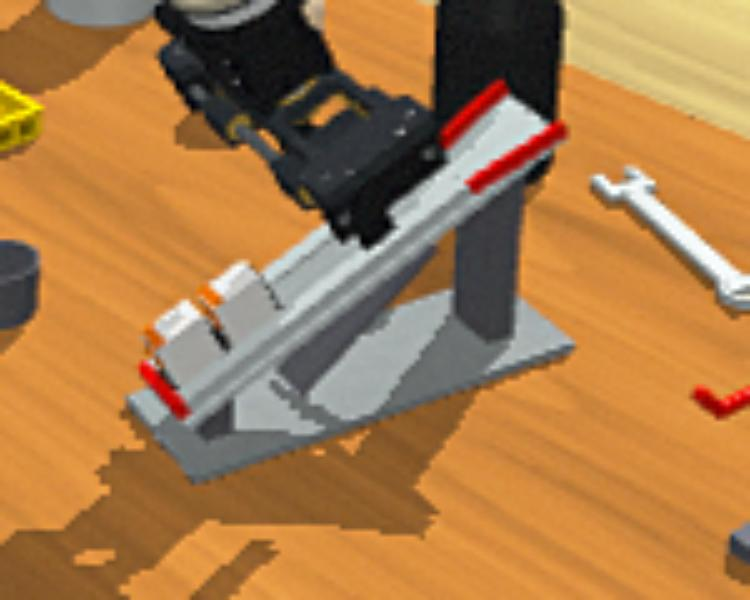

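Request:
step_arm --targets '[{"dx": 0, "dy": 0, "dz": -0.02, "rx": 0, "ry": 0, "rz": 0}, {"dx": 0, "dy": 0, "dz": -0.05, "rx": 0, "ry": 0, "rz": 0}, {"dx": 0, "dy": -0.01, "dz": -0.08, "rx": 0, "ry": -4, "rz": -3}, {"dx": 0, "dy": -0.03, "dz": -0.1, "rx": 0, "ry": -8, "rz": -6}, {"dx": 0, "dy": -0.06, "dz": -0.11, "rx": 0, "ry": -12, "rz": -9}]' --gripper 0.6

```text
time: 18.35
position: [0.5233, 0.0119, 0.2366]
tool_rot: [0.993, -0.043, 0.109, 0.03]
ft_force: [1.1, 0.4, -0.8]
grip_width: 0.0524
```

Run:
```python
from h import *
c=cam('top','14');W=world(c)
print(sensors(c,.045,(75,200,130,232)))
for p in [(30,125),(45,205),(50,165),(25,205),(20,207),(8,260),(15,290),(132,198),(100,197),(70,196)]: print(p,W[p[1],p[0]].round(3))
cv2.imwrite('pics/c4.png',cv2.resize(c['img'][110:310,0:220],(660,600)))
plan([.487,.3926,.2],down(-72))
```

```text
(array([0.48806219, 0.39296939]), array([0.48672228, 0.39254722]), (30.59526252746582, 20.71849250793457), np.float64(21.102979660034187), np.float64(16.66595032786739), np.int64(84), np.float64(0.04574283713569961))
(30, 125) [0.703 0.55  0.142]
(45, 205) [0.524 0.548 0.023]
(50, 165) [0.638 0.55  0.012]
(25, 205) [0.511 0.57  0.084]
(20, 207) [0.512 0.596 0.059]
(8, 260) [0.375 0.601 0.079]
(15, 290) [0.274 0.187 0.849]
(132, 198) [0.539 0.319 0.025]
(100, 197) [0.529 0.383 0.085]
(70, 196) [0.533 0.46  0.084]
t 18.4 pos [0.5262 0.0145 0.2382] w 0.0525 F [1.9 1.  0.9] q6 1.52
   d mm [ -75.2 -374.5    3.1] r deg [  5.4 -12.1 -22.7] rows 6.1
```

View pics/c4.png

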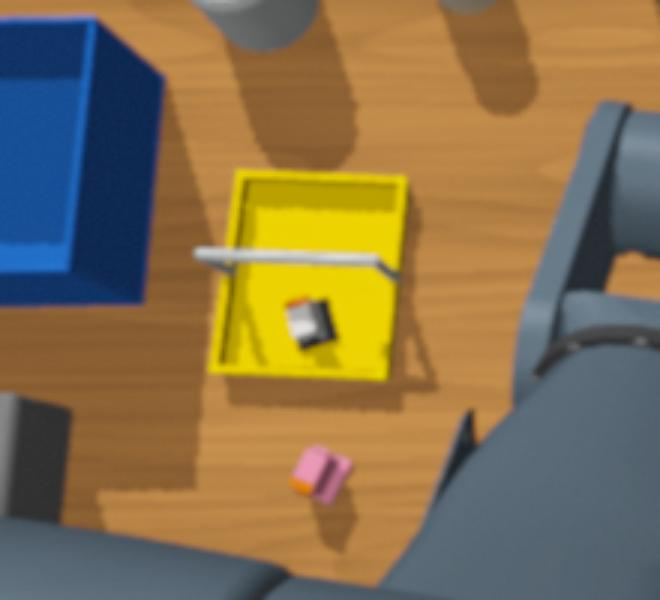

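Request:
step_arm --targets '[{"dx": -0.012, "dy": -0.058, "dz": 0, "rx": 1, "ry": -2, "rz": -4}, {"dx": -0.024, "dy": -0.116, "dz": 0, "rx": 2, "ry": -4.5, "rz": -8}, {"dx": -0.036, "dy": -0.174, "dz": 0, "rx": 3, "ry": -7, "rz": -12}, {"dx": -0.048, "dy": -0.232, "dz": 0, "rx": 4, "ry": -9.5, "rz": -16}, {"dx": -0.06, "dy": -0.29, "dz": 0, "rx": 5, "ry": -11.5, "rz": -20}]'

```text
time: 19.02
position: [0.4934, 0.3092, 0.2103]
tool_rot: [0.991, 0.134, 0.006, 0.001]
ft_force: [0.3, -0.2, -0.7]
grip_width: 0.0519
```

Run:
```python
from h import *
plan([.4875,.3928,.14],down(-71))
```

```text
t 19.02 pos [0.4934 0.3092 0.2103] w 0.0519 F [ 0.3 -0.2 -0.7] q6 1.67
   d mm [ 15.8 -82.4  70.3] r deg [ 0.2 -0.6 -3.6] rows 1.8
```

Request:
step_arm --targets '[{"dx": 0.005, "dy": -0.03, "dz": 0.02, "rx": 0, "ry": -0.6, "rz": -3}, {"dx": 0.01, "dy": -0.06, "dz": 0.04, "rx": 0, "ry": -0.6, "rz": -3.6}, {"dx": 0.0158, "dy": -0.0824, "dz": 0.0703, "rx": 0.2, "ry": -0.6, "rz": -3.6}, {"dx": 0.0158, "dy": -0.0824, "dz": 0.0703, "rx": 0.2, "ry": -0.6, "rz": -3.6}, {"dx": 0.0158, "dy": -0.0824, "dz": 0.0703, "rx": 0.2, "ry": -0.6, "rz": -3.6}]'

```text
time: 19.65
position: [0.4877, 0.3923, 0.1403]
tool_rot: [0.986, 0.165, 0.0, 0.0]
ft_force: [0.2, -0.8, 0.1]
grip_width: 0.0524
```

Run:
```python
from h import *
c=cam('side','15');cv2.imwrite('pics/c4.png',cv2.resize(c['img'][100:220,130:280],(750,600)))
plan([.4875,.3928,.043],down(-71))
```

```text
t 19.7 pos [0.4881 0.3922 0.1409] w 0.0521 F [-0.1 -0.8 -0.8] q6 1.74
   d mm [-0.6 -0.7 97.9] r deg [-0.  -0.1 -0. ] rows 1.6
```

View pics/c4.png

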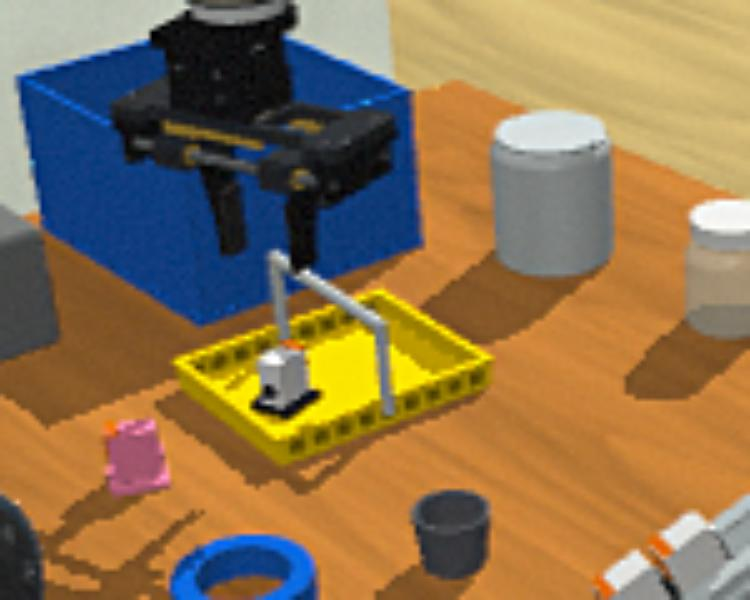

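Request:
step_arm --targets '[{"dx": -0.0006, "dy": -0.0007, "dz": 0.02, "rx": 0, "ry": 0, "rz": 0}, {"dx": -0.0006, "dy": -0.0007, "dz": 0.045, "rx": 0, "ry": 0, "rz": 0}, {"dx": -0.0006, "dy": -0.0007, "dz": 0.065, "rx": 0, "ry": 0, "rz": 0}, {"dx": -0.0006, "dy": -0.0007, "dz": 0.08, "rx": 0, "ry": 0, "rz": 0}, {"dx": -0.0006, "dy": -0.0007, "dz": 0.083, "rx": 0, "ry": 0, "rz": 0}]'

```text
time: 20.32
position: [0.4877, 0.3921, 0.0578]
tool_rot: [0.986, 0.165, 0.001, -0.0]
ft_force: [-0.2, -0.6, 1.0]
grip_width: 0.0524
```

Run:
```python
from h import *
c=cam('side','16');cv2.imwrite('pics/c4.png',cv2.resize(c['img'][100:220,130:280],(750,600)))
plan([.4875,.3928,.042],down(-71))
```

```text
t 20.38 pos [0.4877 0.3924 0.0579] w 0.0524 F [-0.3 -0.5 -0.9] q6 1.74
   d mm [-0.1 -0.5 15.9] r deg [-0.  -0.1 -0. ] rows 0.3
```

View pics/c4.png

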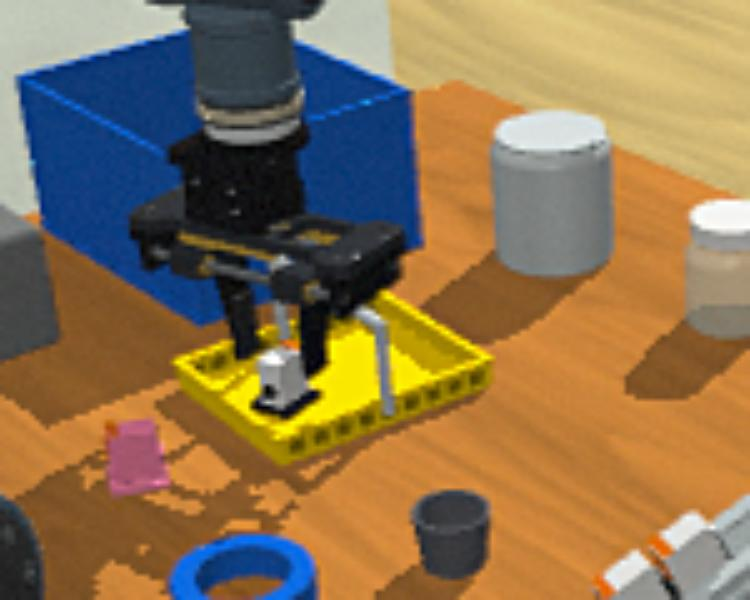

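Request:
step_arm --targets '[{"dx": 0, "dy": -0.0005, "dz": 0.003, "rx": 0, "ry": 0, "rz": 0}, {"dx": 0, "dy": -0.0005, "dz": 0.006, "rx": 0, "ry": 0, "rz": 0}, {"dx": 0, "dy": -0.0005, "dz": 0.009, "rx": 0, "ry": 0, "rz": 0}, {"dx": 0, "dy": -0.0005, "dz": 0.011, "rx": 0, "ry": 0, "rz": 0}, {"dx": 0, "dy": -0.0005, "dz": 0.012, "rx": 0, "ry": 0, "rz": 0}]'

```text
time: 21.0
position: [0.4875, 0.3929, 0.0457]
tool_rot: [0.986, 0.165, 0.001, -0.0]
ft_force: [-0.9, 0.6, -0.3]
grip_width: 0.0523
```

Run:
```python
from h import *
c=cam('side','17');cv2.imwrite('pics/c4.png',cv2.resize(c['img'][130:210,150:250],(750,600)))
plan([.4875,.3928,.044],down(-71))
```

```text
t 21.05 pos [0.4875 0.3928 0.0457] w 0.0524 F [-1.2  0.8 -0.8] q6 1.74
   d mm [-0.   0.   1.7] r deg [-0.  -0.1 -0. ] rows 0.0
```

View pics/c4.png

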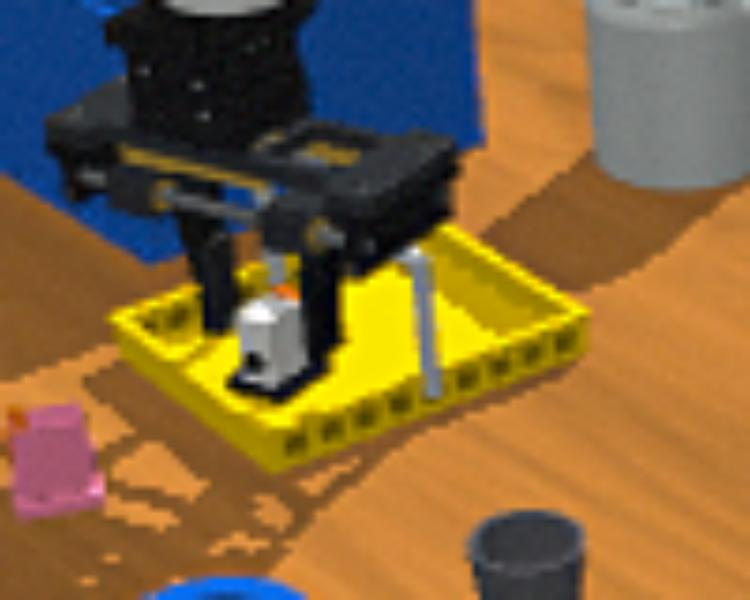

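Request:
step_arm --targets '[{"dx": 0, "dy": 0, "dz": 0.002, "rx": 0, "ry": 0, "rz": 0}, {"dx": 0, "dy": 0, "dz": 0.002, "rx": 0, "ry": 0, "rz": 0}, {"dx": 0, "dy": 0, "dz": 0.002, "rx": 0, "ry": 0, "rz": 0}, {"dx": 0, "dy": 0, "dz": 0.002, "rx": 0, "ry": 0, "rz": 0}, {"dx": 0, "dy": 0, "dz": 0.002, "rx": 0, "ry": 0, "rz": 0}]' --gripper 0 --force 25

```text
time: 21.68
position: [0.4876, 0.3929, 0.0437]
tool_rot: [0.986, 0.165, 0.001, -0.0]
ft_force: [0.8, -0.0, 0.2]
grip_width: 0.0199
```

Run:
```python
from h import *
plan([.4875,.3928,.2],down(-71))
```

```text
t 21.68 pos [0.4876 0.3929 0.0437] w 0.0199 F [ 0.8 -0.   0.2] q6 1.74
   d mm [   0.2    0.  -156.3] r deg [-0.  -0.1 -0. ] rows 2.5
```

Request:
step_arm --targets '[{"dx": 0, "dy": 0, "dz": -0.015, "rx": 0, "ry": 0, "rz": 0}, {"dx": 0, "dy": 0, "dz": -0.05, "rx": 0, "ry": 0, "rz": 0}, {"dx": 0, "dy": 0, "dz": -0.1, "rx": 0, "ry": 0, "rz": 0}, {"dx": 0, "dy": 0, "dz": -0.15, "rx": 0, "ry": 0, "rz": 0}, {"dx": 0, "dy": 0, "dz": -0.2, "rx": 0, "ry": 0, "rz": 0}]'

```text
time: 22.3
position: [0.487, 0.3926, 0.2464]
tool_rot: [0.986, 0.165, 0.001, -0.0]
ft_force: [0.8, 0.7, -0.2]
grip_width: 0.0201
```

Run:
```python
from h import *
from rig import telemetry
c=cam('side','18');cv2.imwrite('pics/c4.png',cv2.resize(c['img'][80:200,130:280],(750,600)))
print(telemetry.get_obs()['q'].round(2))
plan(rail(.245,0,.0407+.06),railtool('A'))
```

```text
[ 0.5   0.51  1.42 -0.    1.19  1.74]
t 22.35 pos [0.4904 0.3947 0.2543] w 0.02 F [0.8 0.6 3.2] q6 1.74
   d mm [-31.5 484.4  22.3] r deg [ -30.8  -10.  -144.5] rows 13.8
```

View pics/c4.png

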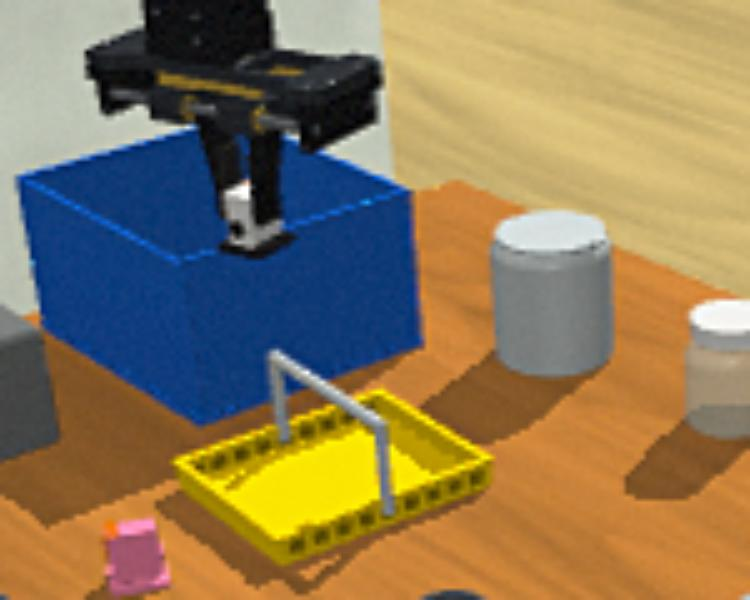

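Run:
```python
from h import *
plan([.56,.22,.255],down(-20))
```

```text
t 22.35 pos [0.4904 0.3947 0.2543] w 0.02 F [0.8 0.6 3.2] q6 1.74
   d mm [  9.  187.9  -1.1] r deg [  0.3  -0.9 -51. ] rows 4.8
```

Request:
step_arm --targets '[{"dx": 0.002, "dy": 0.038, "dz": 0, "rx": 0, "ry": 0, "rz": -10}, {"dx": 0.004, "dy": 0.076, "dz": 0, "rx": 0, "ry": 0, "rz": -20}, {"dx": 0.006, "dy": 0.114, "dz": 0, "rx": 0, "ry": 0, "rz": -30}, {"dx": 0.008, "dy": 0.152, "dz": 0, "rx": 0, "ry": 0, "rz": -40}, {"dx": 0.009, "dy": 0.188, "dz": 0, "rx": 0, "ry": 0, "rz": -50}]'

```text
time: 22.98
position: [0.5603, 0.2186, 0.2547]
tool_rot: [0.823, 0.569, 0.009, 0.001]
ft_force: [0.4, -0.4, -1.1]
grip_width: 0.0197
```

Run:
```python
from h import *
plan([.6,.06,.265],down(28))
```

```text
t 22.98 pos [0.5603 0.2186 0.2547] w 0.0197 F [ 0.4 -0.4 -1.1] q6 0.54
   d mm [-134.2   93.3  -10.9] r deg [  1.   -0.4 -48.7] rows 4.6
```

Request:
step_arm --targets '[{"dx": -0.027, "dy": 0.019, "dz": -0.002, "rx": 0, "ry": 0, "rz": -10}, {"dx": -0.054, "dy": 0.038, "dz": -0.004, "rx": 0, "ry": 0, "rz": -20}, {"dx": -0.08, "dy": 0.056, "dz": -0.006, "rx": 0, "ry": 0, "rz": -30}, {"dx": -0.107, "dy": 0.075, "dz": -0.009, "rx": 0, "ry": 0, "rz": -40}, {"dx": -0.134, "dy": 0.093, "dz": -0.011, "rx": 1, "ry": 0, "rz": -49}]'

```text
time: 23.6
position: [0.5996, 0.0593, 0.2661]
tool_rot: [0.51, 0.86, 0.003, -0.002]
ft_force: [-1.0, 0.8, -0.0]
grip_width: 0.0195
```

Run:
```python
from h import *
plan(rail(.245,0,.0407+.06),railtool('A'))
```

```text
t 23.6 pos [0.5996 0.0593 0.2661] w 0.0195 F [-1.   0.8 -0. ] q6 -0.59
   d mm [-125.8  -47.    35. ] r deg [-10.1 -23.8 -46.8] rows 5.0
```

Request:
step_arm --targets '[{"dx": -0.022, "dy": -0.008, "dz": 0.002, "rx": -1.8, "ry": -4.3, "rz": -8.4}, {"dx": -0.045, "dy": -0.017, "dz": 0.005, "rx": -3.6, "ry": -8.6, "rz": -16.8}, {"dx": -0.068, "dy": -0.025, "dz": 0.01, "rx": -5.4, "ry": -13, "rz": -25.2}, {"dx": -0.09, "dy": -0.034, "dz": 0.015, "rx": -7.2, "ry": -17, "rz": -33.6}, {"dx": -0.113, "dy": -0.042, "dz": 0.02, "rx": -9, "ry": -21.4, "rz": -42}]'

```text
time: 24.22
position: [0.6167, -0.0603, 0.2462]
tool_rot: [0.158, 0.967, -0.024, 0.196]
ft_force: [0.4, -0.0, -0.3]
grip_width: 0.0201
```

Run:
```python
from h import *
plan(rail(.245,0,.0407+.04),railtool('A'))
```

```text
t 24.23 pos [ 0.6167 -0.0603  0.2462] w 0.0201 F [ 0.4 -0.  -0.3] q6 -1.52
   d mm [ -0.1 -11.6  36.8] r deg [-1.1 -2.2 -4.5] rows 0.6
```

Request:
step_arm --targets '[{"dx": 0, "dy": -0.008, "dz": 0.01, "rx": -1, "ry": -2.2, "rz": -4.5}, {"dx": 0, "dy": -0.0116, "dz": 0.02, "rx": -1.1, "ry": -2.2, "rz": -4.5}, {"dx": 0, "dy": -0.0116, "dz": 0.0368, "rx": -1.1, "ry": -2.2, "rz": -4.5}, {"dx": 0, "dy": -0.0116, "dz": 0.0368, "rx": -1.1, "ry": -2.2, "rz": -4.5}, {"dx": 0, "dy": -0.0116, "dz": 0.0368, "rx": -1.1, "ry": -2.2, "rz": -4.5}]'

```text
time: 24.85
position: [0.6271, -0.0748, 0.2119]
tool_rot: [0.118, 0.969, -0.026, 0.215]
ft_force: [0.1, -0.1, -0.3]
grip_width: 0.0197
```

Run:
```python
from h import *
c=cam('side','19');cv2.imwrite('pics/c4.png',cv2.resize(c['img'][120:200,270:370],(750,600)))
plan(rail(.245,0,.0407+.003),railtool('A'))
```

```text
t 24.9 pos [ 0.6271 -0.0749  0.2122] w 0.0198 F [-0.7  0.   0.5] q6 -1.69
   d mm [ 0.2 -0.7 37.1] r deg [ 0.1 -0.   0. ] rows 0.6
```

View pics/c4.png

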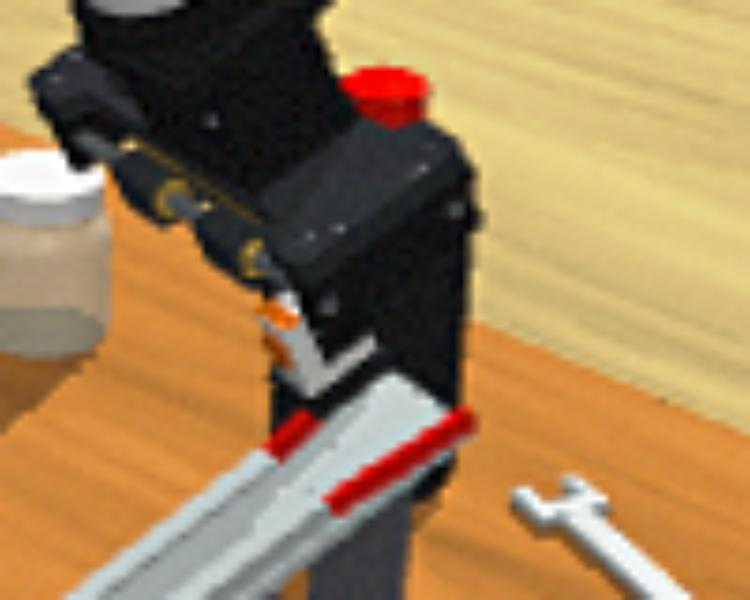

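Request:
step_arm --targets '[{"dx": 0, "dy": -0.0007, "dz": 0.014, "rx": 0, "ry": 0, "rz": 0}, {"dx": 0, "dy": -0.0007, "dz": 0.026, "rx": 0, "ry": 0, "rz": 0}, {"dx": 0, "dy": -0.0007, "dz": 0.034, "rx": 0, "ry": 0, "rz": 0}, {"dx": 0, "dy": -0.0007, "dz": 0.0371, "rx": 0, "ry": 0, "rz": 0}, {"dx": 0, "dy": -0.0007, "dz": 0.0371, "rx": 0, "ry": 0, "rz": 0}]' --force 15

```text
time: 25.52
position: [0.6422, -0.0793, 0.1782]
tool_rot: [0.118, 0.969, -0.026, 0.215]
ft_force: [-0.0, -0.3, 0.0]
grip_width: 0.0196
```

Run:
```python
from h import *
c=cam('side','20');cv2.imwrite('pics/c4.png',cv2.resize(c['img'][140:220,270:370],(750,600)))
plan(rail(.245,0,.0407+.0003),railtool('A'))
```

```text
t 25.57 pos [ 0.6422 -0.0793  0.1786] w 0.0197 F [ 0.2 -0.3 -0.7] q6 -1.7
   d mm [0.3 0.1 2.6] r deg [ 0.1 -0.   0. ] rows 0.0
```

View pics/c4.png

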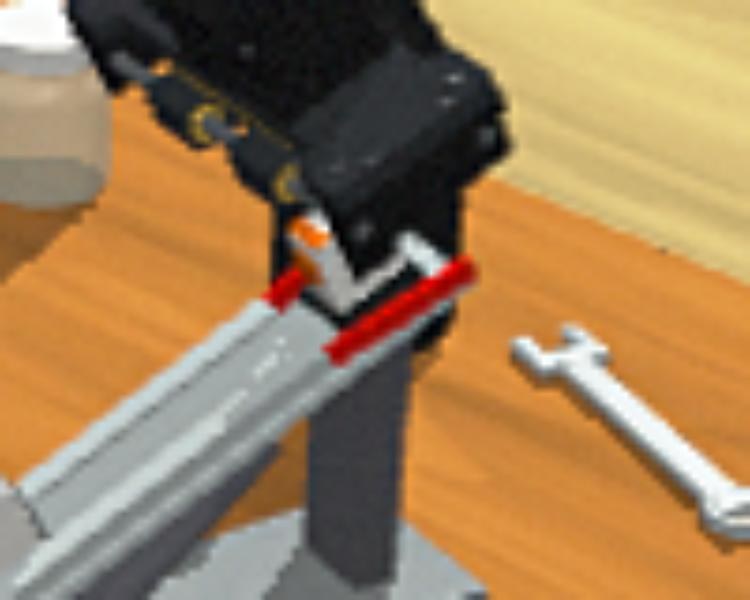

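Request:
step_arm --targets '[{"dx": 0, "dy": 0, "dz": 0.001, "rx": 0, "ry": 0, "rz": 0}, {"dx": 0, "dy": 0, "dz": 0.002, "rx": 0, "ry": 0, "rz": 0}, {"dx": 0, "dy": 0, "dz": 0.0025, "rx": 0, "ry": 0, "rz": 0}, {"dx": 0, "dy": 0, "dz": 0.0026, "rx": 0, "ry": 0, "rz": 0}, {"dx": 0, "dy": 0, "dz": 0.0026, "rx": 0, "ry": 0, "rz": 0}]'

```text
time: 26.2
position: [0.6432, -0.0796, 0.1762]
tool_rot: [0.118, 0.969, -0.026, 0.215]
ft_force: [-0.1, -0.0, -0.7]
grip_width: 0.0199
```

Request:
step_arm --targets '[{"dx": 0.006, "dy": 0, "dz": 0, "rx": 0, "ry": 0, "rz": 0}, {"dx": 0.012, "dy": 0, "dz": 0, "rx": 0, "ry": 0, "rz": 0}, {"dx": 0.018, "dy": 0, "dz": 0, "rx": 0, "ry": 0, "rz": 0}, {"dx": 0.024, "dy": 0, "dz": 0, "rx": 0, "ry": 0, "rz": 0}, {"dx": 0.03, "dy": 0, "dz": 0, "rx": 0, "ry": 0, "rz": 0}]'

```text
time: 26.82
position: [0.6164, -0.0729, 0.1633]
tool_rot: [0.118, 0.969, -0.026, 0.215]
ft_force: [0.2, -0.7, -1.4]
grip_width: 0.0203
```

Run:
```python
from h import *
c=cam('side','21');cv2.imwrite('pics/c4.png',cv2.resize(c['img'][140:220,270:370],(750,600)))
plan(rail(.155,0,.0407+.0003),railtool('A'))
```

```text
t 26.88 pos [ 0.6153 -0.0725  0.1627] w 0.0198 F [ 0.   0.  -1.1] q6 -1.72
   d mm [58.4 -0.   0.1] r deg [ 0.1 -0.2  0. ] rows 0.9
```

View pics/c4.png

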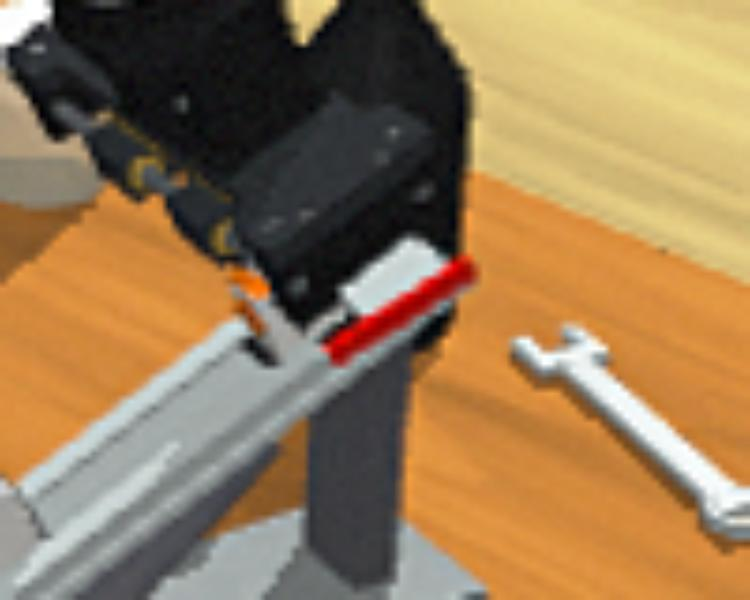

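Request:
step_arm --targets '[{"dx": 0.012, "dy": 0, "dz": 0, "rx": 0, "ry": 0, "rz": 0}, {"dx": 0.024, "dy": 0, "dz": 0, "rx": 0, "ry": 0, "rz": 0}, {"dx": 0.036, "dy": 0, "dz": 0, "rx": 0, "ry": 0, "rz": 0}, {"dx": 0.048, "dy": 0, "dz": 0, "rx": 0, "ry": 0, "rz": 0}, {"dx": 0.055, "dy": 0, "dz": 0, "rx": 0, "ry": 0, "rz": 0}]'

```text
time: 27.5
position: [0.5657, -0.0603, 0.1391]
tool_rot: [0.118, 0.97, -0.025, 0.213]
ft_force: [-0.0, -0.2, -1.3]
grip_width: 0.02
```

Request:
step_arm --targets '[{"dx": 0, "dy": 0, "dz": 0, "rx": 0, "ry": 0, "rz": 0}, {"dx": 0, "dy": 0, "dz": 0, "rx": 0, "ry": 0, "rz": 0}, {"dx": 0, "dy": 0, "dz": 0, "rx": 0, "ry": 0, "rz": 0}, {"dx": 0, "dy": 0, "dz": -0.005, "rx": 0, "ry": 0, "rz": 0}, {"dx": 0, "dy": 0, "dz": -0.015, "rx": 0, "ry": 0, "rz": 0}]' --gripper 0.5

```text
time: 28.12
position: [0.5595, -0.0588, 0.1529]
tool_rot: [0.118, 0.97, -0.025, 0.213]
ft_force: [0.1, 0.3, 0.1]
grip_width: 0.0432
```

Request:
step_arm --targets '[{"dx": 0, "dy": 0, "dz": -0.02, "rx": 0, "ry": 0, "rz": 0}, {"dx": 0, "dy": 0, "dz": -0.05, "rx": 0, "ry": 0, "rz": 0}, {"dx": 0, "dy": 0, "dz": -0.08, "rx": 0, "ry": 0, "rz": 0}, {"dx": 0, "dy": 0, "dz": -0.1, "rx": 0, "ry": 5, "rz": 0}, {"dx": 0, "dy": 0, "dz": -0.11, "rx": 0, "ry": 10, "rz": 0}]'

```text
time: 28.75
position: [0.5139, -0.0477, 0.255]
tool_rot: [0.119, 0.985, -0.015, 0.128]
ft_force: [1.3, 0.7, 1.0]
grip_width: 0.0432
```

Run:
```python
from h import *
from rig import telemetry
c=cam('side','22');cv2.imwrite('pics/c4.png',cv2.resize(c['img'][150:270,220:370],(750,600)))
np.savez('side22.npz',**c)
c=cam('top','22');np.savez('top22.npz',**c);cv2.imwrite('pics/c5.png',cv2.resize(c['img'][100:300,30:480],(800,356)))
print(telemetry.get_obs()['q'].round(2))
```

```text
[-0.32  0.28  1.86  0.03  0.74 -1.67]
```

View pics/c4.png

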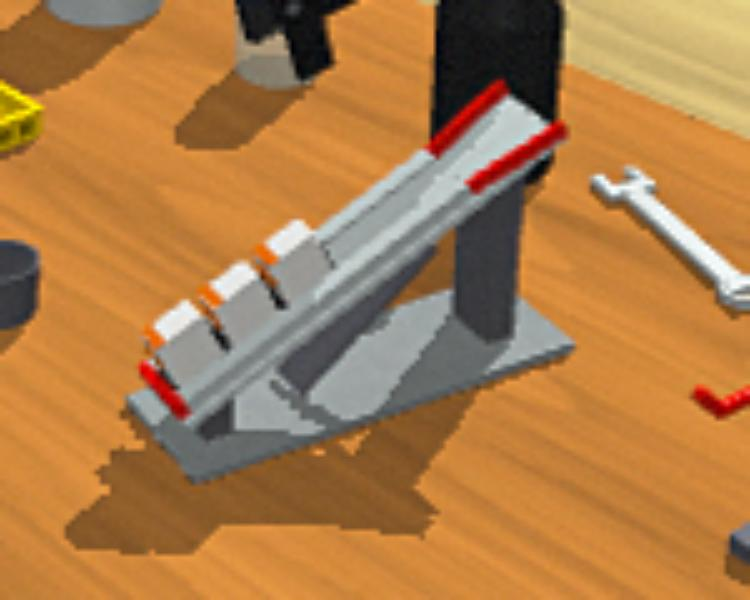

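View pics/c5.png

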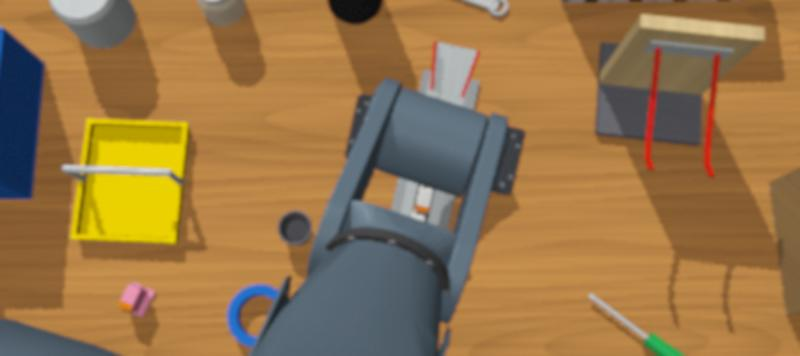

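Run:
```python
from h import *
for nm in('top','side'):
    c=dict(np.load(nm+'22.npz'));W=world(c)
    hsv=cv2.cvtColor(c['img'],cv2.COLOR_BGR2HSV).astype(int)
    red=((hsv[...,0]<6)|(hsv[...,0]>172))&(hsv[...,1]>150)&(c['depth']>0)
    red&=(W[...,0]>.45)&(W[...,0]<.72)&(W[...,1]<-.3)&(W[...,1]>-.5)&(W[...,2]>.135)&(W[...,2]<.2)
    P=W[red]; 
    d=np.array([np.cos(-.14),np.sin(-.14)])
    side=P[:,1]-(-.395+ (P[:,0]-.55)*np.tan(-.14))
    for s,n in ((side>0,'L'),(side<0,'R')):
        q=P[s];l=cv2.fitLine(q[:,:2].astype(np.float32),cv2.DIST_HUBER,0,.001,.001).ravel()
        print(nm,n,len(q),'yaw',np.degrees(np.arctan2(l[1],l[0])).round(2)if l[0]>0 else np.degrees(np.arctan2(-l[1],-l[0])).round(2),'y at x=.55',(l[3]+(.55-l[2])*l[1]/l[0]).round(4),'x range',q[:,0].min().round(4),q[:,0].max().round(4))
        o=np.argsort(q[:,0]); print(np.round(q[o][::max(1,len(q)//14)],3).tolist())
```

```text
top L 200 yaw -7.58 y at x=.55 -0.3438 x range 0.5043 0.6674
[[0.504, -0.337, 0.169], [0.519, -0.339, 0.157], [0.531, -0.34, 0.151], [0.542, -0.342, 0.155], [0.552, -0.348, 0.155], [0.562, -0.344, 0.154], [0.571, -0.348, 0.16], [0.582, -0.347, 0.165], [0.592, -0.349, 0.163], [0.602, -0.347, 0.172], [0.613, -0.352, 0.168], [0.627, -0.352, 0.172], [0.642, -0.355, 0.181], [0.653, -0.355, 0.178], [0.664, -0.359, 0.182]]
top R 168 yaw -7.79 y at x=.55 -0.4235 x range 0.4932 0.6562
[[0.493, -0.418, 0.169], [0.505, -0.42, 0.161], [0.517, -0.419, 0.153], [0.527, -0.419, 0.151], [0.538, -0.421, 0.155], [0.547, -0.423, 0.158], [0.558, -0.427, 0.157], [0.568, -0.428, 0.164], [0.578, -0.429, 0.165], [0.591, -0.429, 0.169], [0.616, -0.434, 0.17], [0.628, -0.436, 0.181], [0.637, -0.433, 0.177], [0.648, -0.437, 0.182]]
side L 162 yaw -7.26 y at x=.55 -0.348 x range 0.5031 0.6778
[[0.503, -0.341, 0.167], [0.509, -0.336, 0.167], [0.525, -0.344, 0.155], [0.537, -0.35, 0.151], [0.55, -0.346, 0.155], [0.56, -0.35, 0.158], [0.571, -0.352, 0.156], [0.582, -0.354, 0.164], [0.597, -0.35, 0.164], [0.607, -0.355, 0.165], [0.618, -0.356, 0.166], [0.631, -0.358, 0.17], [0.642, -0.362, 0.175], [0.652, -0.361, 0.18], [0.663, -0.362, 0.181]]
side R 196 yaw -7.24 y at x=.55 -0.4284 x range 0.491 0.6572
[[0.491, -0.421, 0.17], [0.502, -0.423, 0.162], [0.516, -0.426, 0.153], [0.528, -0.426, 0.155], [0.541, -0.428, 0.155], [0.551, -0.426, 0.157], [0.563, -0.429, 0.158], [0.574, -0.432, 0.163], [0.585, -0.43, 0.165], [0.598, -0.432, 0.168], [0.609, -0.433, 0.171], [0.623, -0.438, 0.173], [0.633, -0.436, 0.176], [0.646, -0.439, 0.18]]
```

```bash
cat >> h.py <<'E'
def basket(c,roi=(40,120,160,270)):
    W=world(c);u0,v0,u1,v1=roi;m=np.zeros(W.shape[:2],bool);m[v0:v1,u0:u1]=1
    hsv=cv2.cvtColor(c['img'],cv2.COLOR_BGR2HSV).astype(int)
    bar=m&(hsv[...,1]<60)&(abs(W[...,2]-.084)<.008)
    n,l,st,_=cv2.connectedComponentsWithStats(bar.astype(np.uint8));i=1+st[1:,4].argmax();bar=l==i
    uv=np.argwhere(bar)[:,::-1];p=ray(c,uv,.083)[:,:2]
    r=cv2.minAreaRect((p*1000).astype(np.float32))
    q=W[bar];lf=cv2.fitLine(p.astype(np.float32),cv2.DIST_HUBER,0,.001,.001).ravel()
    print('bar rect',r,'line yaw',np.degrees(np.arctan2(lf[1],lf[0])).round(2),'mean',p.mean(0).round(4),'depth mean',q.mean(0).round(4),len(q))
    yel=m&(hsv[...,0]>20)&(hsv[...,0]<35)&(hsv[...,1]>150)&(hsv[...,2]>60)
    rim=yel&(abs(W[...,2]-.022)<.005)
    p=ray(c,np.argwhere(rim)[:,::-1],.022)[:,:2];r=cv2.minAreaRect((p*1000).astype(np.float32));print('rim rect',r,len(p))
E
python3 - <<'E'
from h import *
basket(dict(np.load('top22.npz')))
E
```

```text
bar rect ((533.929931640625, 395.5240783691406), (155.25450134277344, 9.326095581054688), 86.97796630859375) line yaw 86.78 mean [0.534  0.3978] depth mean [0.5335 0.3971 0.0851] 215
rim rect ((534.184814453125, 395.2505187988281), (154.44400024414062, 183.754150390625), 86.76371765136719) 547
```

Run:
```python
from h import *
plan([.534,.3953,.22],down(-3.2))
```

```text
t 28.85 pos [ 0.517  -0.0487  0.2557] w 0.0435 F [ 1.1  0.3 -1. ] q6 -1.67
   d mm [ 95.8 435.2  11.2] r deg [10.5 12.6 78.9] rows 7.5
```

Request:
step_arm --targets '[{"dx": 0.01, "dy": 0.052, "dz": -0.02, "rx": 1.3, "ry": 1.6, "rz": 9.5}, {"dx": 0.022, "dy": 0.105, "dz": -0.02, "rx": 2.6, "ry": 3.1, "rz": 19}, {"dx": 0.034, "dy": 0.158, "dz": -0.02, "rx": 3.9, "ry": 4.7, "rz": 28.5}, {"dx": 0.045, "dy": 0.212, "dz": -0.01, "rx": 5.2, "ry": 6.3, "rz": 38}, {"dx": 0.057, "dy": 0.265, "dz": 0, "rx": 6.5, "ry": 8, "rz": 48}]' --gripper 0.6

```text
time: 29.48
position: [0.5252, 0.2052, 0.2443]
tool_rot: [0.481, 0.874, -0.008, 0.061]
ft_force: [1.4, 0.0, 0.3]
grip_width: 0.0525
```

Run:
```python
from h import *
plan([.534,.3953,.18],down(-3.2))
```

```text
t 29.48 pos [0.5252 0.2052 0.2443] w 0.0525 F [1.4 0.  0.3] q6 -0.29
   d mm [162.5 106.5  51.1] r deg [ 4.6  5.5 35.5] rows 3.4
```

Request:
step_arm --targets '[{"dx": 0.041, "dy": 0.027, "dz": 0.013, "rx": 1.2, "ry": 1.4, "rz": 9}, {"dx": 0.082, "dy": 0.054, "dz": 0.026, "rx": 2.4, "ry": 2.8, "rz": 18}, {"dx": 0.123, "dy": 0.081, "dz": 0.039, "rx": 3.6, "ry": 4.2, "rz": 27}, {"dx": 0.1625, "dy": 0.1065, "dz": 0.0511, "rx": 4.6, "ry": 5.5, "rz": 35.5}, {"dx": 0.1625, "dy": 0.1065, "dz": 0.0511, "rx": 4.6, "ry": 5.5, "rz": 35.5}]'

```text
time: 30.1
position: [0.5324, 0.3973, 0.1772]
tool_rot: [0.725, 0.688, -0.001, -0.001]
ft_force: [1.1, -0.6, 0.8]
grip_width: 0.0521
```

Run:
```python
from h import *
c=cam('side','23');cv2.imwrite('pics/c4.png',cv2.resize(c['img'][80:200,130:280],(750,600)))
plan([.534,.3953,.08],down(-3.2))
```

```text
t 30.15 pos [0.5326 0.3957 0.1781] w 0.0523 F [ 0.1  0.7 -0. ] q6 0.52
   d mm [-0.1  1.7 98.1] r deg [-0.1  0.1  0.2] rows 1.6
```

View pics/c4.png

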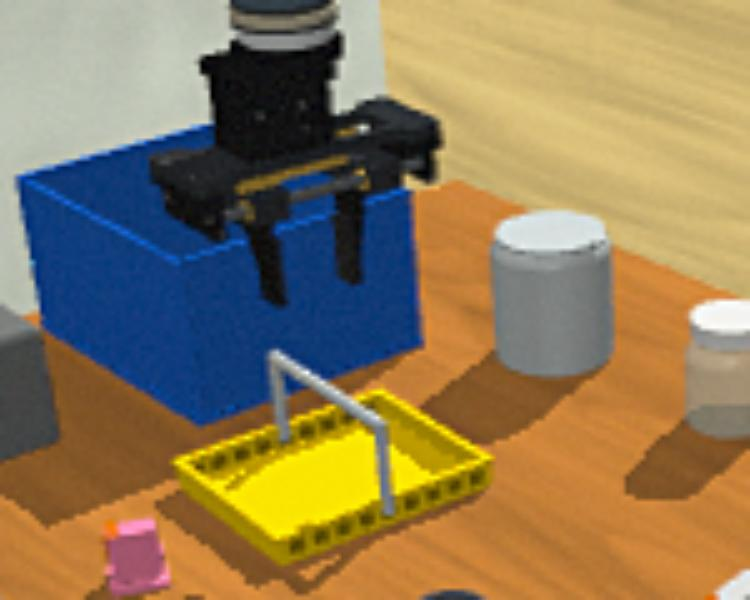

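Request:
step_arm --targets '[{"dx": 0, "dy": 0.0017, "dz": 0.025, "rx": 0, "ry": 0, "rz": 0}, {"dx": 0, "dy": 0.0017, "dz": 0.05, "rx": 0, "ry": 0, "rz": 0}, {"dx": 0, "dy": 0.0017, "dz": 0.075, "rx": 0, "ry": 0, "rz": 0}, {"dx": 0, "dy": 0.0017, "dz": 0.096, "rx": 0, "ry": 0, "rz": 0}, {"dx": 0, "dy": 0.0017, "dz": 0.096, "rx": 0, "ry": 0, "rz": 0}]'

```text
time: 30.78
position: [0.5326, 0.3933, 0.0806]
tool_rot: [0.726, 0.688, -0.004, -0.001]
ft_force: [-1.1, 0.3, -0.1]
grip_width: 0.0522
```

Request:
step_arm --targets '[{"dx": 0, "dy": 0, "dz": 0, "rx": 0, "ry": 0, "rz": 0}, {"dx": 0, "dy": 0, "dz": 0, "rx": 0, "ry": 0, "rz": 0}, {"dx": 0, "dy": 0, "dz": 0, "rx": 0, "ry": 0, "rz": 0}, {"dx": 0, "dy": 0, "dz": 0, "rx": 0, "ry": 0, "rz": 0}, {"dx": 0, "dy": 0, "dz": 0, "rx": 0, "ry": 0, "rz": 0}]' --gripper 0 --force 45

```text
time: 31.4
position: [0.5327, 0.3934, 0.0808]
tool_rot: [0.726, 0.688, -0.004, -0.001]
ft_force: [1.4, 0.2, 0.9]
grip_width: 0.0099
```

Run:
```python
from h import *
c=cam('side','24');cv2.imwrite('pics/c4.png',cv2.resize(c['img'][100:220,130:280],(750,600)))
plan([.534,.3953,.3],down(-3.2))
```

```text
t 31.45 pos [0.5328 0.3934 0.0808] w 0.0092 F [-0.5  0.5  1.5] q6 0.52
   d mm [ 1.000e+00 -1.000e-01 -2.192e+02] r deg [-0.3  0.3  0.2] rows 3.5
```

View pics/c4.png

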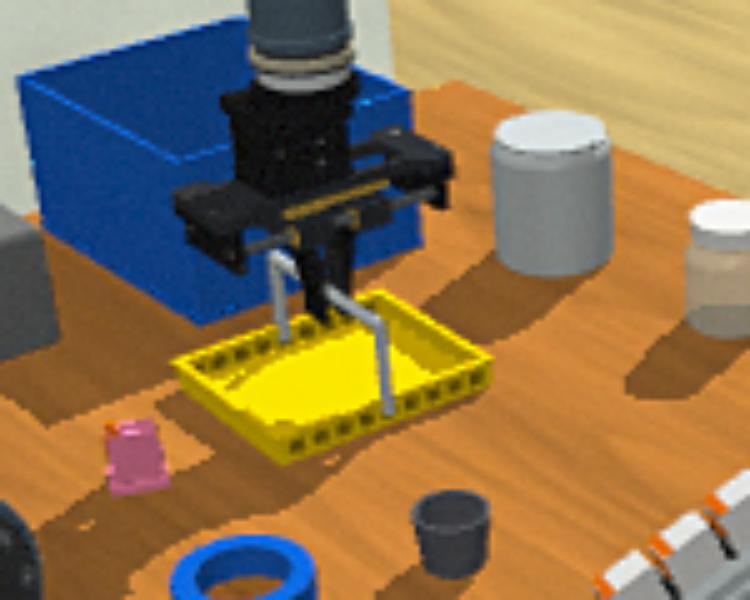

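Bar gripped (≈10 mm). Lift.

Request:
step_arm --targets '[{"dx": 0, "dy": 0, "dz": -0.02, "rx": 0, "ry": 0, "rz": 0}, {"dx": 0, "dy": 0, "dz": -0.06, "rx": 0, "ry": 0, "rz": 0}, {"dx": 0, "dy": 0, "dz": -0.11, "rx": 0, "ry": 0, "rz": 0}, {"dx": 0, "dy": 0, "dz": -0.16, "rx": 0, "ry": 0, "rz": 0}, {"dx": 0, "dy": 0, "dz": -0.2, "rx": 0, "ry": 0, "rz": 0}]'

```text
time: 32.08
position: [0.534, 0.3944, 0.2843]
tool_rot: [0.726, 0.688, -0.002, -0.0]
ft_force: [0.4, 0.1, -3.9]
grip_width: 0.0088
```

Run:
```python
from h import *
c=cam('side','25');cv2.imwrite('pics/c4.png',cv2.resize(c['img'][60:220,130:330],(750,600)))
plan([.5,.13,.30],down(-3.2))
```

```text
t 32.12 pos [0.5363 0.3957 0.2905] w 0.0085 F [1.6 1.3 2. ] q6 0.52
   d mm [-267.3  -22.2  -10.2] r deg [ 0.3 -0.1  0.2] rows 4.3
```

View pics/c4.png

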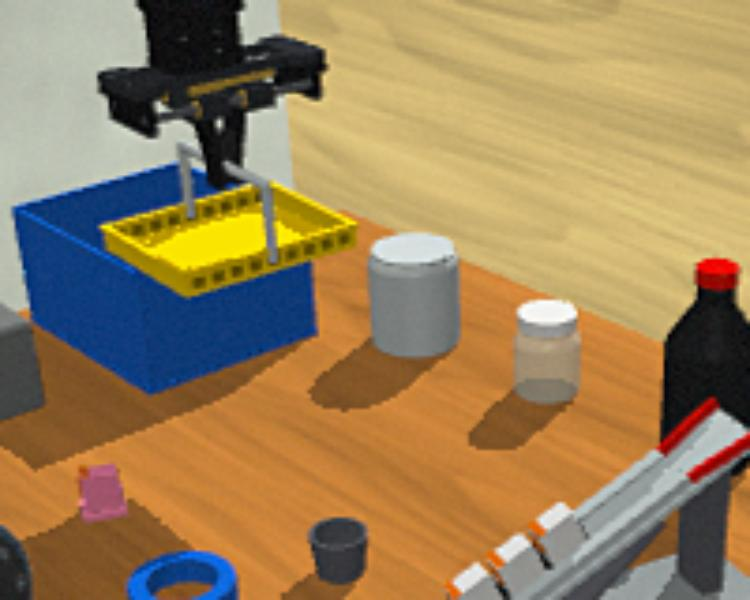

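Request:
step_arm --targets '[{"dx": -0.02, "dy": -0.002, "dz": -0.003, "rx": 0, "ry": 0, "rz": 0}, {"dx": -0.055, "dy": -0.004, "dz": -0.006, "rx": 0, "ry": 0, "rz": 0}, {"dx": -0.095, "dy": -0.007, "dz": -0.01, "rx": 0, "ry": 0, "rz": 0}, {"dx": -0.135, "dy": -0.01, "dz": -0.01, "rx": 0, "ry": 0, "rz": 0}, {"dx": -0.175, "dy": -0.014, "dz": -0.01, "rx": 0, "ry": 0, "rz": 0}]'

```text
time: 32.75
position: [0.5113, 0.2192, 0.299]
tool_rot: [0.726, 0.688, 0.001, 0.001]
ft_force: [0.3, 0.8, -2.5]
grip_width: 0.0086
```

Run:
```python
from h import *
plan([.48,0.0,.31],down(-5))
```

```text
t 32.75 pos [0.5113 0.2192 0.299 ] w 0.0086 F [ 0.3  0.8 -2.5] q6 0.26
   d mm [-220.6  -19.6  -11.1] r deg [ 0.2 -0.   2. ] rows 3.5
```

Request:
step_arm --targets '[{"dx": -0.045, "dy": -0.004, "dz": -0.002, "rx": 0, "ry": 0, "rz": 0.4}, {"dx": -0.09, "dy": -0.008, "dz": -0.004, "rx": 0, "ry": 0, "rz": 0.8}, {"dx": -0.135, "dy": -0.012, "dz": -0.006, "rx": 0, "ry": 0, "rz": 1.2}, {"dx": -0.18, "dy": -0.016, "dz": -0.008, "rx": 0, "ry": 0, "rz": 1.6}, {"dx": -0.22, "dy": -0.02, "dz": -0.011, "rx": 0, "ry": 0, "rz": 2}]'

```text
time: 33.38
position: [0.4773, -0.0014, 0.3091]
tool_rot: [0.738, 0.675, -0.0, -0.0]
ft_force: [1.4, -0.6, -2.1]
grip_width: 0.0084
```

```bash
cat >> h.py <<'E'
HY=-7.6;HO=np.array([.5285,-.381,0])
def hook(x,y,z):
    a=np.radians(HY);return HO+np.array([x*np.cos(a)-y*np.sin(a),x*np.sin(a)+y*np.cos(a),z])
E
python3 - <<'E'
from h import *
print(hook(-.17,0,.25))
plan(hook(-.17,0,.26),down(HY))
E
```

```text
[ 0.35999336 -0.35851641  0.25      ]
t 33.38 pos [ 0.4773 -0.0014  0.3091] w 0.0084 F [ 1.4 -0.6 -2.1] q6 -0.15
   d mm [-366.2  -85.1   49. ] r deg [-0.  -0.   2.5] rows 6.1
```

Request:
step_arm --targets '[{"dx": -0.045, "dy": -0.011, "dz": 0, "rx": 0, "ry": 0, "rz": 0.3}, {"dx": -0.09, "dy": -0.021, "dz": 0, "rx": 0, "ry": 0, "rz": 0.6}, {"dx": -0.135, "dy": -0.031, "dz": 0, "rx": 0, "ry": 0, "rz": 1}, {"dx": -0.18, "dy": -0.042, "dz": 0, "rx": 0, "ry": 0, "rz": 1.3}, {"dx": -0.225, "dy": -0.052, "dz": 0, "rx": 0, "ry": 0, "rz": 1.6}]'

```text
time: 34.0
position: [0.403, -0.2215, 0.3082]
tool_rot: [0.747, 0.664, -0.0, -0.002]
ft_force: [1.0, -0.3, -2.2]
grip_width: 0.0082
```

Run:
```python
from h import *
plan(hook(-.17,0,.26),down(HY))
```

```text
t 34.0 pos [ 0.403  -0.2215  0.3082] w 0.0082 F [ 1.  -0.3 -2.2] q6 -0.63
   d mm [-141.2  -26.5   48.1] r deg [-0.2 -0.1  0.9] rows 2.4
```

Request:
step_arm --targets '[{"dx": -0.035, "dy": -0.007, "dz": 0.005, "rx": 0, "ry": 0, "rz": 0.3}, {"dx": -0.07, "dy": -0.014, "dz": 0.015, "rx": 0, "ry": 0, "rz": 0.6}, {"dx": -0.105, "dy": -0.02, "dz": 0.025, "rx": 0, "ry": 0, "rz": 0.9}, {"dx": -0.13, "dy": -0.025, "dz": 0.032, "rx": 0, "ry": 0, "rz": 0.9}, {"dx": -0.141, "dy": -0.0265, "dz": 0.035, "rx": 0, "ry": 0, "rz": 0.9}]'

```text
time: 34.62
position: [0.3581, -0.3586, 0.2719]
tool_rot: [0.753, 0.658, -0.0, -0.003]
ft_force: [-0.1, 0.5, -2.3]
grip_width: 0.0086
```

Run:
```python
from h import *
from rig import telemetry
c=cam('side','26');cv2.imwrite('pics/c4.png',cv2.resize(c['img'][60:300,260:512],(630,600)));np.savez('side26.npz',**c)
c=cam('top','26');cv2.imwrite('pics/c5.png',cv2.resize(c['img'][100:300,280:480],(600,600)));np.savez('top26.npz',**c)
plan(hook(-.17,0,.187),down(HY))
```

```text
t 34.73 pos [ 0.359  -0.3585  0.2724] w 0.0084 F [ 0.3 -0.7 -2.2] q6 -0.87
   d mm [-0.1  1.4 85.4] r deg [-0.2 -0.2 -0.1] rows 1.4
```

View pics/c4.png

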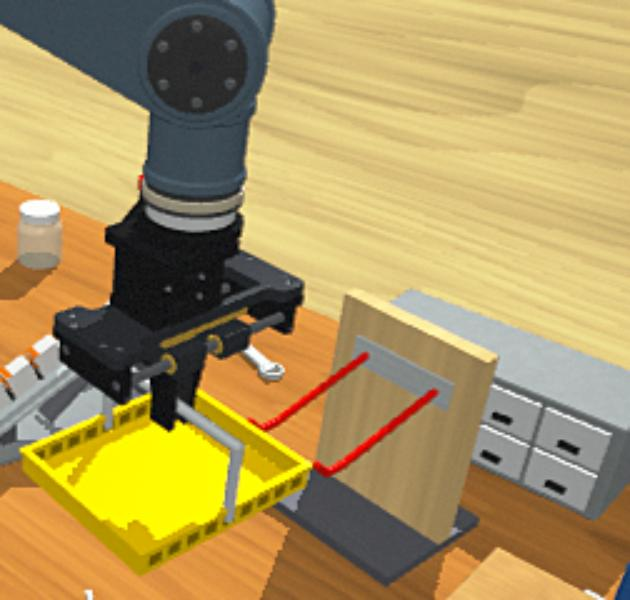

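View pics/c5.png

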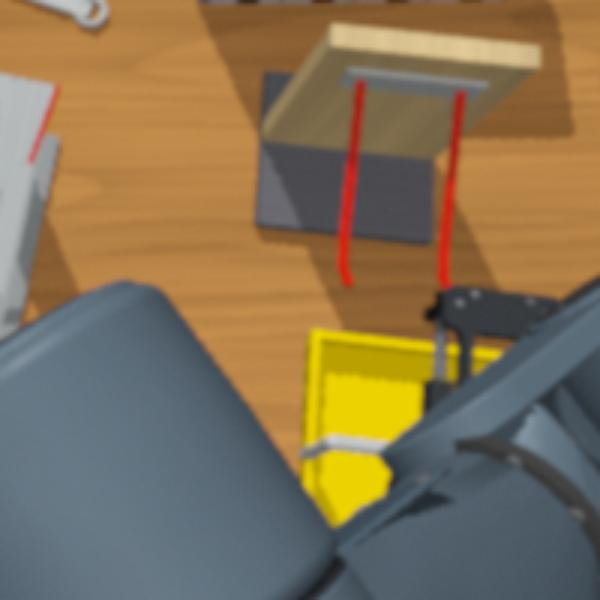

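Run:
```python
from h import *
tcp=np.array([.3585,-.3585,.2722])
for nm in('side','top'):
    c=dict(np.load(nm+'26.npz'));W=world(c);hsv=cv2.cvtColor(c['img'],cv2.COLOR_BGR2HSV).astype(int)
    a=np.radians(HY);Rz=np.array([[np.cos(a),np.sin(a),0],[-np.sin(a),np.cos(a),0],[0,0,1]])
    Q=(W-tcp)@Rz.T
    bar=(hsv[...,1]<70)&(abs(Q[...,0])<.012)&(abs(Q[...,1])<.08)&(abs(Q[...,1])>.02)&(abs(Q[...,2])<.015)&(c['depth']>0)
    q=Q[bar];print(nm,'bar',len(q),q.mean(0).round(4),np.percentile(q,[5,95],axis=0).round(4).tolist())
    for s in(-1,1):
        k=q[np.sign(q[:,1])==s]; 
        if len(k): print('  y sign',s,k.mean(0).round(4),len(k), k[:,2].max().round(4))
    yel=(hsv[...,0]>20)&(hsv[...,0]<35)&(hsv[...,1]>150)&(abs(Q[...,0])<.11)&(abs(Q[...,1])<.1)&(Q[...,2]<0)&(Q[...,2]>-.11)
    y=Q[yel];print(' yellow',len(y),y.min(0).round(3),y.max(0).round(3))
    fl=y[(abs(y[:,0])<.07)&(abs(y[:,1])<.055)&(y[:,2]<-.066)]
    A=np.c_[fl[:,:2],np.ones(len(fl))];print(' floor plane',np.linalg.lstsq(A,fl[:,2],rcond=None)[0].round(4),len(fl))
```

```text
side bar 181 [-0.0028 -0.0454 -0.0003] [[-0.0055, -0.0763, -0.0109], [0.0014, 0.0286, 0.0044]]
  y sign -1 [-0.0028 -0.0542 -0.0005] 162 0.0051
  y sign 1 [-0.0028  0.0301  0.0014] 19 0.0053
 yellow 4520 [-0.093 -0.078 -0.083] [ 0.093  0.08  -0.001]
 floor plane [-0.0061  0.0078 -0.078 ] 2122
top bar 91 [-0.0007  0.0628  0.0028] [[-0.0045, 0.0443, -0.0053], [0.0035, 0.0789, 0.0068]]
  y sign 1 [-0.0007  0.0628  0.0028] 91 0.0082
 yellow 1910 [-0.05  -0.061 -0.085] [ 0.091  0.078 -0.052]
 floor plane [-0.0065 -0.0042 -0.0769] 986
```

Request:
step_arm --targets '[{"dx": 0, "dy": 0.001, "dz": 0.015, "rx": 0, "ry": 0, "rz": 0}, {"dx": 0, "dy": 0.001, "dz": 0.035, "rx": 0, "ry": 0, "rz": 0}, {"dx": 0, "dy": 0.001, "dz": 0.055, "rx": 0, "ry": 0, "rz": 0}, {"dx": 0, "dy": 0.001, "dz": 0.075, "rx": 0, "ry": 0, "rz": 0}, {"dx": 0, "dy": 0.001, "dz": 0.085, "rx": 0, "ry": 0, "rz": 0}]'

```text
time: 35.35
position: [0.3594, -0.3564, 0.1859]
tool_rot: [0.753, 0.658, 0.0, -0.004]
ft_force: [0.0, 0.8, -1.9]
grip_width: 0.0086
```

Run:
```python
from h import *
plan(hook(-.08,0,.187),down(HY))
```

```text
t 35.35 pos [ 0.3594 -0.3564  0.1859] w 0.0086 F [ 0.   0.8 -1.9] q6 -0.87
   d mm [-1.9 90.8 -1.7] r deg [-0.4 -0.3 -0.1] rows 1.5
```

Move in along tool y: end wall under the prong tips, slowly.

Request:
step_arm --targets '[{"dx": -0.002, "dy": 0.012, "dz": -0.002, "rx": 0, "ry": 0, "rz": 0}, {"dx": -0.002, "dy": 0.03, "dz": -0.002, "rx": 0, "ry": 0, "rz": 0}, {"dx": -0.002, "dy": 0.05, "dz": -0.002, "rx": 0, "ry": 0, "rz": 0}, {"dx": -0.002, "dy": 0.07, "dz": -0.002, "rx": 0, "ry": 0, "rz": 0}, {"dx": -0.002, "dy": 0.088, "dz": -0.002, "rx": 0, "ry": 0, "rz": 0}]'

```text
time: 35.98
position: [0.449, -0.3708, 0.1883]
tool_rot: [0.753, 0.659, 0.0, -0.003]
ft_force: [0.8, -0.1, -3.1]
grip_width: 0.0083
```

Run:
```python
from h import *
c=cam('side','27');cv2.imwrite('pics/c4.png',cv2.resize(c['img'][120:300,300:490],(630,597)))
plan(hook(0,0,.187),down(HY))
```

```text
t 36.02 pos [ 0.4514 -0.3716  0.1885] w 0.0088 F [ 3.  -1.2 -1.2] q6 -0.75
   d mm [ 0.9 77.7  1.6] r deg [ 0.  -0.1 -0. ] rows 1.2
```

View pics/c4.png

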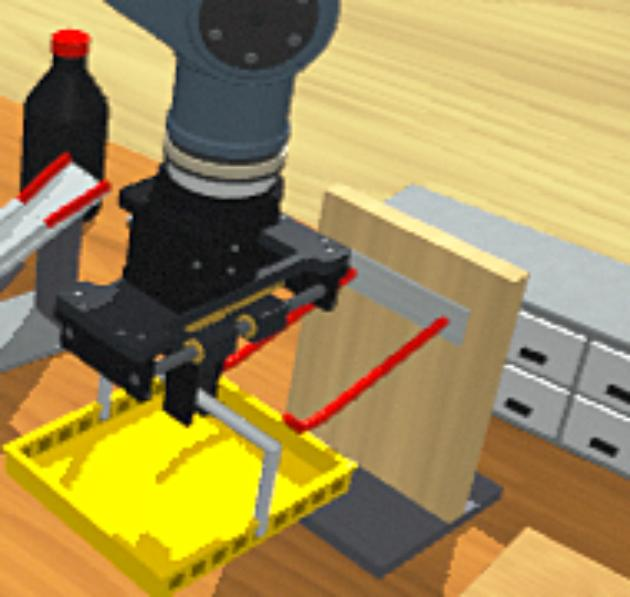

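Request:
step_arm --targets '[{"dx": 0.001, "dy": 0.015, "dz": 0.001, "rx": 0, "ry": 0, "rz": 0}, {"dx": 0.001, "dy": 0.032, "dz": 0.001, "rx": 0, "ry": 0, "rz": 0}, {"dx": 0.001, "dy": 0.05, "dz": 0.001, "rx": 0, "ry": 0, "rz": 0}, {"dx": 0.001, "dy": 0.066, "dz": 0.001, "rx": 0, "ry": 0, "rz": 0}, {"dx": 0.001, "dy": 0.077, "dz": 0.001, "rx": 0, "ry": 0, "rz": 0}]'

```text
time: 36.65
position: [0.5294, -0.3809, 0.1881]
tool_rot: [0.752, 0.659, 0.001, 0.0]
ft_force: [-0.6, -0.5, -1.8]
grip_width: 0.0088
```

Run:
```python
from h import *
c=cam('side','28');cv2.imwrite('pics/c4.png',cv2.resize(c['img'][120:300,300:490],(630,597)))
c=cam('top','28');cv2.imwrite('pics/c5.png',cv2.resize(c['img'][100:260,350:480],(487,600)))
plan(hook(0,0,.161),down(HY))
```

```text
t 36.75 pos [ 0.5294 -0.381   0.1879] w 0.0087 F [-0.4 -0.  -2.6] q6 -0.66
   d mm [-0.2 -1.  26.9] r deg [ 0.1 -0.1  0.1] rows 0.4
```

View pics/c4.png

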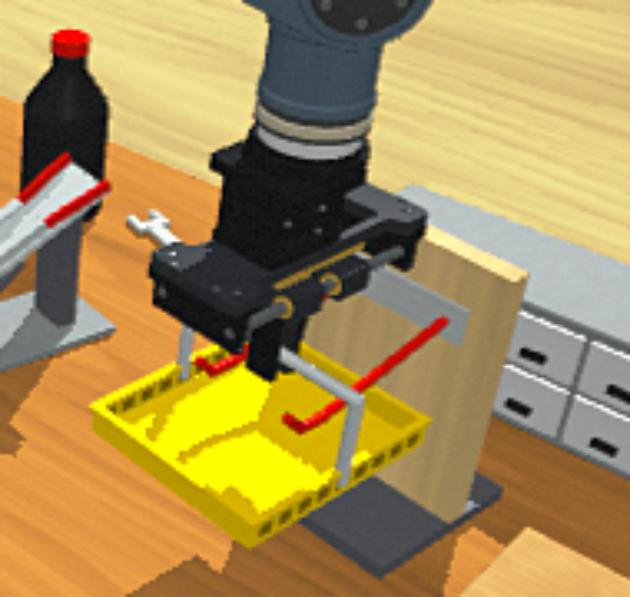

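View pics/c5.png

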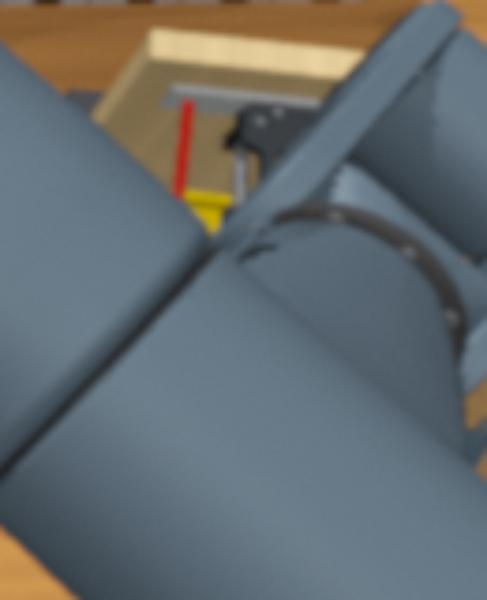

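Request:
step_arm --targets '[{"dx": 0, "dy": -0.001, "dz": 0.006, "rx": 0, "ry": 0, "rz": 0}, {"dx": 0, "dy": -0.001, "dz": 0.012, "rx": 0, "ry": 0, "rz": 0}, {"dx": 0, "dy": -0.001, "dz": 0.018, "rx": 0, "ry": 0, "rz": 0}, {"dx": 0, "dy": -0.001, "dz": 0.023, "rx": 0, "ry": 0, "rz": 0}, {"dx": 0, "dy": -0.001, "dz": 0.026, "rx": 0, "ry": 0, "rz": 0}]'

```text
time: 37.38
position: [0.5282, -0.3808, 0.1614]
tool_rot: [0.752, 0.659, 0.001, -0.0]
ft_force: [-0.5, 0.3, -2.2]
grip_width: 0.0086
```

Request:
step_arm --targets '[{"dx": 0, "dy": 0, "dz": 0.001, "rx": 0, "ry": 0, "rz": 0}, {"dx": 0, "dy": 0, "dz": 0.0015, "rx": 0, "ry": 0, "rz": 0}, {"dx": 0, "dy": 0, "dz": 0.002, "rx": 0, "ry": 0, "rz": 0}, {"dx": 0, "dy": 0, "dz": 0.0025, "rx": 0, "ry": 0, "rz": 0}, {"dx": 0, "dy": 0, "dz": 0.0025, "rx": 0, "ry": 0, "rz": 0}]'

```text
time: 38.0
position: [0.5283, -0.3809, 0.1595]
tool_rot: [0.752, 0.659, 0.001, 0.0]
ft_force: [-1.9, 1.2, 1.2]
grip_width: 0.0082
```

Run:
```python
from h import *
c=cam('side','29');cv2.imwrite('pics/c4.png',cv2.resize(c['img'][120:300,300:490],(630,597)))
plan(hook(0,0,.159),down(HY))
```

```text
t 38.05 pos [ 0.5284 -0.3809  0.1595] w 0.0088 F [-1.9  0.6  2.2] q6 -0.67
   d mm [-0.1  0.2  0.5] r deg [ 0.1 -0.1  0. ] rows 0.0
```

View pics/c4.png

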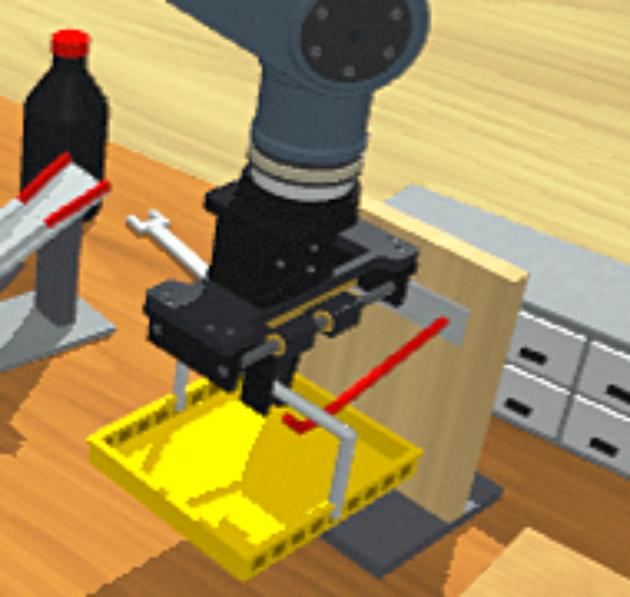

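Request:
step_arm --targets '[{"dx": 0, "dy": 0, "dz": 0, "rx": 0, "ry": 0, "rz": 0}, {"dx": 0, "dy": 0, "dz": 0, "rx": 0, "ry": 0, "rz": 0}, {"dx": 0, "dy": 0, "dz": 0, "rx": 0, "ry": 0, "rz": 0}, {"dx": 0, "dy": 0, "dz": 0, "rx": 0, "ry": 0, "rz": 0}, {"dx": 0, "dy": 0, "dz": 0, "rx": 0, "ry": 0, "rz": 0}]' --gripper 0.4

```text
time: 38.67
position: [0.5283, -0.3809, 0.1594]
tool_rot: [0.752, 0.659, 0.001, 0.0]
ft_force: [0.1, -1.1, -1.0]
grip_width: 0.0346
```

Run:
```python
from h import *
c=cam('side','30');cv2.imwrite('pics/c4.png',cv2.resize(c['img'][120:300,300:490],(630,597)))
plan(hook(0,0,.3),down(HY))
```

```text
t 38.73 pos [ 0.5283 -0.3809  0.1594] w 0.0346 F [ 0.1  0.8 -0.2] q6 -0.67
   d mm [   0.     0.4 -140.6] r deg [ 0.1 -0.1  0. ] rows 2.2
```

View pics/c4.png

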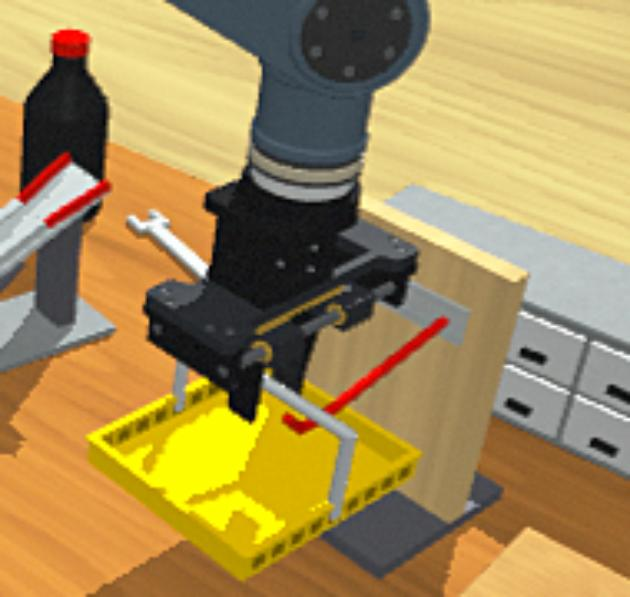

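Hangs still in place. Retreat straight up, then back.

Request:
step_arm --targets '[{"dx": 0, "dy": 0, "dz": -0.01, "rx": 0, "ry": 0, "rz": 0}, {"dx": 0, "dy": 0, "dz": -0.03, "rx": 0, "ry": 0, "rz": 0}, {"dx": 0, "dy": 0, "dz": -0.06, "rx": 0, "ry": 0, "rz": 0}, {"dx": 0, "dy": 0, "dz": -0.1, "rx": 0, "ry": 0, "rz": 0}, {"dx": 0, "dy": 0, "dz": -0.14, "rx": 0, "ry": 0, "rz": 0}]'

```text
time: 39.35
position: [0.528, -0.3809, 0.3013]
tool_rot: [0.752, 0.659, 0.001, 0.001]
ft_force: [0.5, 0.6, 0.6]
grip_width: 0.0351
```

Request:
step_arm --targets '[{"dx": 0, "dy": -0.02, "dz": -0.02, "rx": 0, "ry": 0, "rz": 0}, {"dx": 0.01, "dy": -0.05, "dz": -0.04, "rx": 0, "ry": 0, "rz": 0}, {"dx": 0.04, "dy": -0.08, "dz": -0.05, "rx": 0, "ry": 0, "rz": 0}, {"dx": 0.09, "dy": -0.1, "dz": -0.05, "rx": 0, "ry": 0, "rz": 0}, {"dx": 0.14, "dy": -0.1, "dz": -0.05, "rx": 0, "ry": 0, "rz": 0}]'

```text
time: 39.98
position: [0.4459, -0.2277, 0.3523]
tool_rot: [0.753, 0.658, 0.001, 0.001]
ft_force: [0.9, -0.7, 0.7]
grip_width: 0.0346
```

Request:
step_arm --targets '[{"dx": 0.05, "dy": 0, "dz": 0, "rx": 0, "ry": 0, "rz": 0}, {"dx": 0.1, "dy": 0, "dz": 0, "rx": 0, "ry": 0, "rz": 0}, {"dx": 0.15, "dy": 0, "dz": 0, "rx": 0, "ry": 0, "rz": 0}, {"dx": 0.2, "dy": 0, "dz": 0, "rx": 0, "ry": 0, "rz": 0}, {"dx": 0.25, "dy": 0, "dz": 0, "rx": 0, "ry": 0, "rz": 0}]'

```text
time: 40.6
position: [0.4794, 0.0217, 0.3534]
tool_rot: [0.753, 0.658, 0.002, 0.002]
ft_force: [1.0, -0.2, 1.1]
grip_width: 0.0348
```

Request:
step_arm --targets '[{"dx": 0.06, "dy": 0, "dz": 0, "rx": 0, "ry": 0, "rz": 0}, {"dx": 0.12, "dy": 0, "dz": 0, "rx": 0, "ry": 0, "rz": 0}, {"dx": 0.18, "dy": 0, "dz": 0, "rx": 0, "ry": 0, "rz": 0}, {"dx": 0.22, "dy": 0, "dz": 0, "rx": 0, "ry": 0, "rz": 0}, {"dx": 0.22, "dy": 0, "dz": 0, "rx": 0, "ry": 0, "rz": 0}]'

```text
time: 41.22
position: [0.5087, 0.2423, 0.354]
tool_rot: [0.751, 0.66, 0.002, 0.002]
ft_force: [-0.3, -0.4, -0.6]
grip_width: 0.0349
```

Run:
```python
from h import *
from rig import telemetry
c=cam('side','31');np.savez('side31.npz',**c);cv2.imwrite('pics/c4.png',cv2.resize(c['img'][120:300,220:490],(800,533)))
c=cam('top','31');np.savez('top31.npz',**c);cv2.imwrite('pics/c5.png',cv2.resize(c['img'][90:260,170:480],(800,439)))
o=telemetry.get_obs();print(o['position'],o['time'])
a=np.radians(HY);Rz=np.array([[np.cos(a),np.sin(a),0],[-np.sin(a),np.cos(a),0],[0,0,1]])
W=world(c);Q=(W-HO)@Rz.T;hsv=cv2.cvtColor(c['img'],cv2.COLOR_BGR2HSV).astype(int)
bar=(hsv[...,1]<60)&(abs(Q[...,0])<.03)&(abs(Q[...,1])<.09)&(abs(Q[...,2]-.163)<.012)
q=Q[bar];print('bar',len(q),q.mean(0).round(4),q.min(0).round(3),q.max(0).round(3))
yel=(hsv[...,0]>20)&(hsv[...,0]<35)&(hsv[...,1]>150)&(abs(Q[...,0])<.12)&(abs(Q[...,1])<.1)&(Q[...,2]<.09)&(Q[...,2]>.07)
y=Q[yel];A=np.c_[y[:,:2],np.ones(len(y))];print('floor',np.linalg.lstsq(A,y[:,2],rcond=None)[0].round(4),len(y))
# sensors in rail
Q=(W-RO)@railR(RY).T
top=(abs(Q[...,2]-.042)<.005)&(Q[...,0]>-.01)&(Q[...,0]<.25)&(abs(Q[...,1])<.02)
amb=top&(hsv[...,0]>4)&(hsv[...,0]<16)&(hsv[...,1]>150)
for nm,m in(('top',top),('amb',amb)):
    n,l,st,ce=cv2.connectedComponentsWithStats(m.astype(np.uint8))
    for i in range(1,n):
        if st[i,4]>3: print(nm,st[i,4],Q[l==i].mean(0).round(4),Q[l==i].min(0).round(3)[:2],Q[l==i].max(0).round(3)[:2])
```

```text
[0.50852364 0.23955865 0.35374023] 41.325
bar 264 [-0.0018  0.0022  0.1636] [-0.007 -0.074  0.151] [0.004 0.081 0.17 ]
floor [-0.0031  0.0019  0.083 ] 3101
top 109 [ 0.1009 -0.0007  0.0423] [ 0.083 -0.011] [0.117 0.009]
top 107 [ 0.0613 -0.001   0.0424] [ 0.044 -0.011] [0.078 0.009]
top 105 [0.0211 0.0015 0.042 ] [ 0.002 -0.009] [0.037 0.011]
amb 14 [ 0.0867 -0.0003  0.0429] [ 0.083 -0.008] [0.09  0.008]
amb 14 [ 0.0473 -0.0008  0.0432] [ 0.044 -0.008] [0.05  0.007]
amb 19 [0.0069 0.002  0.0425] [ 0.002 -0.009] [0.01  0.011]
```

View pics/c4.png

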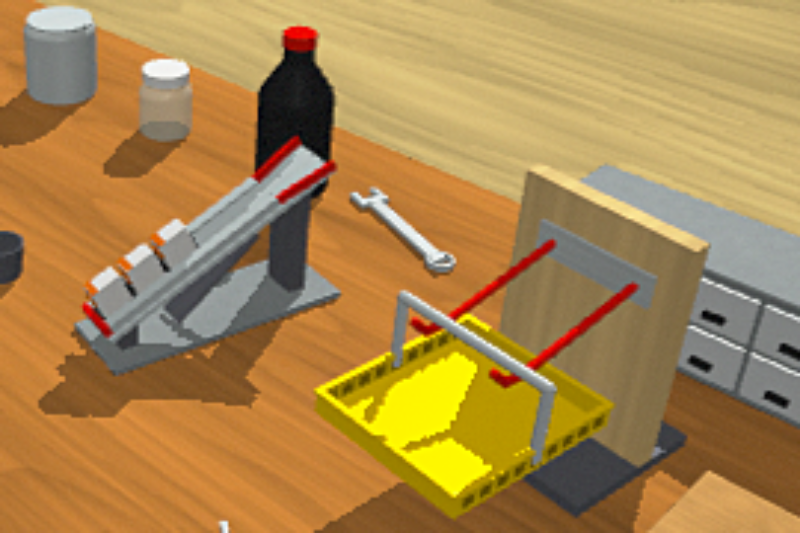

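View pics/c5.png

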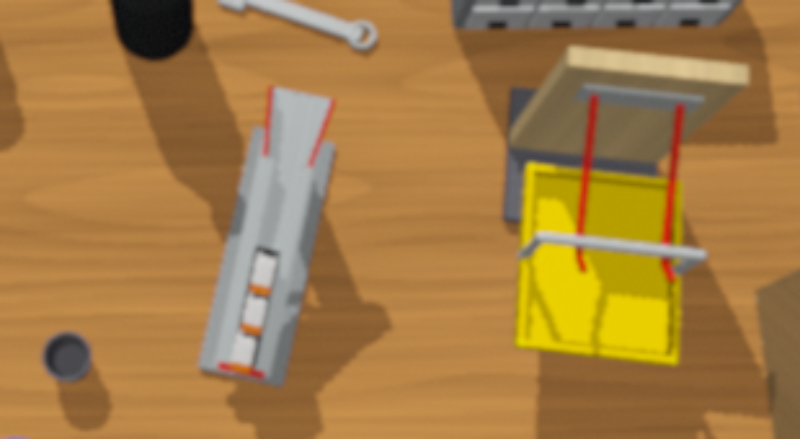

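```bash
python3 -c "
from rig import robot
print(robot.hand_in())"
```

```text
the job is handed in; nothing more can be done
None
```

All three white sensors in this run (two from the bench, one from the basket) are in the rail, the empty basket hangs on the hook, and the job was handed in at about 41 s.

**Sensors:** In the last pictures they stand at about 21, 61 and 101 mm up the rail, 40 mm apart. The lowest is against the stop and all amber ends point downhill. Their tops read 42 mm above the rail floor.

**Basket:** The bar lies across both prongs, about 2 mm from the saddle in x and y. The height fits the 159 mm saddle, and the floor is level to about 0.003 rad. I judged it still from pictures taken before and after release; I did not measure its speed.

**Bystanders:** The cup and the pink look-alike were not touched, and the arm was clear when I handed in.

**What went off plan:**
- While I was sliding the first sensor down the rail, the jaws opened to 26 mm with no opening command. I take this as the announced grip slackening. The arm was also near a wrist singularity. The sensor slid on to the stop correctly by itself.
- A few move calls were refused for wrong input (metres mistyped, or missing keys), with no effect.
- While holding the 10 mm bar, the gripper read 8.2–8.8 mm. The pictures showed no slipping.

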